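Hang a pattern plate on the reading rail with an S-hook

ROBOT

A 6-joint arm with a two-finger parallel gripper is mounted at the origin on the work surface. World frame = base frame: x ahead of the robot, y to its left, z up, the work surface at z = 0. Lengths are in m, angles in rad, forces in N, time in s.
With the tool pointing down it reaches from about 0.425 to 0.95 m from the base axis. Payload 3.5 kg.
Tool frame: the origin (TCP) lies on the centre line of the jaws, within the pads' length; the fingertips stand tip_extent ahead of it and the grasp point (between the pads) lies 2 mm behind it (tip_extent is the distance from the TCP to the fingertips, in m); z points along the fingers, y is the direction in which the jaws open and shut (so a half turn about z gives the same grasp; the last joint's range is limited). The gripper opens to 85 mm and grips with 20 to 120 N. Pads are 22 mm wide; open, the fingers measure 114 mm over their backs; the gripper's body (76 mm by 85 mm) begins 54 mm behind the grasp point. The pads swing forward as they close: fully open they stand 13 mm farther back than shut.
Start: joints at [1.076, 0.286, 1.577, -0, 1.279, -0.15], TCP at [0.228, 0.635, 0.248] pointing down, gripper open.
Joint ranges: [-2.77, 2.77], [-0.9, 2.22], [0.21, 2.48], [-1.53, 4.67], [0.24, 2.81], [-2.84, 2.84]. Speed limits (rad/s): [2.79, 2.79, 3.14, 3.14, 3.14, 3.14].

INTERFACE

Orientations are given as a unit quaternion [x, y, z, w].
In Python, from plant import * gives the robot as it stands.
- The arm moves only by the shell command python3 -m crank 'ROWS' [FORCE]. ROWS is JSON, a list of rows, each a list of 7 numbers: the gripper's target within -1 to 1 (shut at 1, half-way at 0, fully open at -1), then the shift along the tool's x, y, z in cm, then the turn, a rotation vector about the tool's x, y, z in degrees. In form: [[fingers, tx, ty, tz, wx, wy, wz], ...]. A call has 1 to 5 rows; each row shifts and turns the commanded pose from where the row before left it, along the tool's axes as they then stand; what a row does not reach is not made up. A row lasts 1/10 s, in which the tool goes at most 50 mm and 8.59 degrees, less where a joint would pass 70% of its speed; a pose out of reach is approached as far as the arm can. A call is refused whole if a number of a shift passes 5 or a number of a turn 8.59, either way. A call with a gripper value outside its range is refused whole. The fingers move at their own pace and stop on an object; FORCE is the grip in N (left out, the last holds). Time passes only in rows, so rows that do not move let the fingers close. It gives the time, the measured TCP pose, the force and the opening at its end, in the units of the state.
- get_state(): the state, without advancing time (a new reading comes with each control period).
- read_camera(name): name is "side" or "top"; returns a dict with "color" (480x640x3 uint8, red, green, blue), "vfov" (degrees; the focal length in pixels is half the picture's height over the tangent of half this angle, whatever the lens; pixels are square), "cx", "cy" (the principal point, pixels), "cam_to_world" (4x4, takes a point from camera to world coordinates). Camera axes: x right, y up, looking along -z (the intrinsics and any distortion apply to the point x, -y, -z); pixel columns grow to the right and rows downward; lengths in m; the calibration is good to about 2 mm. A picture is of the moment at which its call begins. There is no depth.
- sign_off(): hands the job in, once; it reports no verdict.
Trained networks look in the newest picture that a camera, given by its name, has taken for a name from the list of things; names that differ only in an ending like _2 or _b are one class to them, and where a whole thing is asked for, a point or a joint stands for the part that bears it (a point fixed in the world has none). Each returns a list of dicts, best first, with "p" (0 to 1); they miss things now and then, are a little off and sometimes report something else, mostly with a low value. They report only what shows in the picture. A call takes as long as a camera call. They do not tell look-alikes from the thing itself.
- trace(thing, camera): "pixels" (480x640 bool, what is visible of it) and "location" ([column, row] in pixels, amid what is visible of it).
- place_of(thing, camera): "location" ([column, row] in pixels: a listed point, or the origin of a listed thing).
The state is a dict: "time": time; "qpos": joint angles; "dq": joint speeds; "joint_efforts": joint torques, N m; "eef_pos": TCP position; "tcp_rot": TCP orientation; "contact_force": force on the tool from outside, world axes, zero at the start; "wrist_torque": the same for the moment, N m; "opening": opening from 0.0 (shut) to 1.0 (fully open).
Only numpy, scipy, OpenCV 4.12 (cv2) and the standard library are available. Lean on these libraries where they do the work, as an engineer would, in place of code of your own. Each camera call takes 0.05 s, during which the arm holds its last target.

TASK

Take the loose S-hook off the rail, pass its lower end through the hole in the hanging tab of the blue-banded pattern plate in the slotted block, lift the plate out by the hook and hang it from the rail, so that hook and plate hang free and have stopped swinging. Be gentle, the enamel chips and the tab bends: feel for the hole with a light touch, never push, pull or set down hard, and keep the gripper itself off the plate. Leave the other plates and things on the table as they are.

Things in the scene. Friction and masses are not known exactly. Their poses are not given: they have to be found in the camera images.
- hook: Copper-coloured S-hook, 4 mm round wire, 104 mm tall, 30 mm wide, 30 g, hanging on the rail at the start. Origin on its centre line, 45 mm above its lowest point; z up; x in the plane of the S toward the side where the upper bend is open (at the start away from the robot, within 0.4 rad); the lower bend opens to -x. Hanging, the origin is 49 mm below the rail's axis.
- hook_grip (a point): Between the legs of the upper bend, 40 mm above the hook's origin: grip here with the fingertips' ends, across the legs (30 mm over them, along x), tips no lower than 22 mm above the origin or they meet the bar. Wire centre line in (x, z), mm: upper tip (13, 28), (13, 44), half circle of radius 13, (-13, 44), (-13, 14), slant to (11, -32). Raised 38 mm it leaves the bar toward -x.
- hook_low (a point): Centre of the hook's lower bend, 32 mm below the hook's origin: the wire's centre line runs on a radius of 11 mm about it, from (11, -32) through the lowest point (0, -43) to the lower tip, 60 degrees past the lowest point, at (-9.5, -37.5) mm in the hook's (x, z). Leaning the hook's top about 28 degrees to -x levels the tip enough to enter the hole from the plate's +x side.
- plate: Blue-banded pattern plate: stiff white enamelled steel, 90 mm wide (y), 105 mm high (z), 4 mm thick (x), 0.2 to 0.4 kg, upright in any one of the block's three slots. Origin at the centre of its lower edge; z up, x its normal, pointing away from the robot within 0.3 rad. It leans loosely in the slot (up to about 0.06 rad) and tips over to the other side when touched.
- rivet (a point): Rivet of the steel hanging tab, 97 mm above the plate's origin. The tab lies in the plate's plane, 3 mm thick, 20 mm wide, with a 9 mm hole centred 28 mm from the rivet and its round end 10 mm beyond. It swivels stiffly about the plate's normal (1.1 N sideways at the hole turns it) and starts up to 0.6 rad to either side: unmeasured, it must be seen or felt.
- stand: Fixed hanging stand: a horizontal round bar 12 mm thick along the stand's y, on two posts at y = -150 and +150 mm. Origin on the table under the middle of the bar; x of the stand points away from the robot (within 0.3 rad). The feet are 140 mm long and 18 mm high.
- rail (a point): The middle of the stand's bar, on its axis, 265 mm above the table; y along the bar.
- rack: Fixed beech block 196 mm long (x), 121 mm wide (y), 44 mm high, with three slots across it at x = -60, 0 and +60 mm, each 5.8 mm wide, 97 mm long and 32 mm deep (floor 12 mm above the table); the plates stand loosely in them and may lean about 0.06 rad. Origin under its centre.
- plate_red: Red-banded plate of the same size in another slot (tab upright); leave alone. Origin at the centre of its lower edge.
- plate_green: Green-banded plate of the same size in another slot (tab upright); leave alone. Origin at the centre of its lower edge.
- hoop: Bystander: wooden embroidery hoop 120 mm across, 10 mm high, flat on the table.
- reel_blue: Bystander: blue thread reel, 32 mm wide, 38 mm high, standing.
- reel_yellow: Bystander: yellow thread reel, 32 mm wide, 38 mm high, standing.
- snips: Bystander: small scissors with orange handles, 130 mm long, 8 mm high, lying flat.
- tin: Bystander: round needle tin with a blue lid, 70 mm wide, 26 mm high.
Not all that is in view belongs to the job. Leave any pink look-alike of the rack alone.

How it is judged:
By the outcome, as a careful person would: the job done as asked, in the order asked, and still so for the second after the job is handed in, with the robot touching nothing.
It also fails if it takes over 72 s, if anything falls off the work surface, if the arm or the gripper's body presses on something with over 40 N, if the wrist force passes 120 N, or if a joint passes its speed limit or range.

## Working session

There is one attempt and no reset: what is moved stays moved. The work goes in short steps, Python scripts to look and compute and a shell command to move; the robot and the scene stay as the last step left them, time stands still between calls to the robot, and variables do not carry over. Pictures are saved under pics/ and viewed, and the job is handed in when it is done.

```bash
ls; mkdir -p pics
python3 - <<'E'
from plant import *
import cv2
s=get_state();print(s)
for n in("side","top"):
    r=read_camera(n);print(n,r["vfov"],r["cx"],r["cy"],r["cam_to_world"].tolist() if hasattr(r["cam_to_world"],'tolist') else r["cam_to_world"],[k for k in r])
    cv2.imwrite(f"pics/{n}0.png",r["color"][:,:,::-1])
    for t in["hook","hook_grip","hook_low","plate","rivet","stand","rail","rack","plate_red","plate_green"]:
        print(t,[( [round(float(v),1) for v in d["location"]],round(float(d["p"]),2)) for d in place_of(t,n)][:3])
E
```

```text
pics
{'time': 0.0, 'qpos': array([ 1.07599756e+00,  2.87206920e-01,  1.57818684e+00,  2.73400622e-05,
        1.27858078e+00, -1.50014577e-01]), 'dq': array([ 0.00099162, -0.00013916, -0.00019846,  0.00015446,  0.0005389 ,
       -0.00117385]), 'joint_efforts': array([ 1.08118769e-03, -4.05974865e+01, -2.92632258e+01, -3.79493463e-05,
        5.73531288e-03, -5.85299745e-06]), 'eef_pos': array([0.2278255 , 0.63473575, 0.24691429]), 'tcp_rot': array([ 1.71543250e-01,  9.85175870e-01, -1.12543238e-03, -3.89761469e-04]), 'contact_force': array([ 0.45352882, -0.06620187, -0.63502991]), 'wrist_torque': array([-0.01930632,  0.02877862, -0.00641163]), 'opening': 1.0006185573943738}
side 46.57732183175369 317.1496751468207 236.32207157053762 [[0.7381668359892753, 0.42679891069761744, -0.5224484779123291, -0.1470334287676321], [-0.6746114055260721, 0.4635214313734009, -0.5744974623022205, -0.8540261900075571], [-0.0030288248083558773, 0.7765246760308915, 0.6300795614328395, 1.0152420824231605], [0.0, 0.0, 0.0, 1.0]] ['color', 'vfov', 'cx', 'cy', 'cam_to_world']
hook [([293.5, 347.4], 0.68), (
[... 589 characters left out ...]
 0.9734700979010448, -0.20291009441232138, 0.3104613831535621], [-0.9943794864069331, 0.10247962418173492, -0.026596308778742726, -0.10343774105955798], [-0.005096561092594027, 0.2045822453687046, 0.9788361098493091, 1.2938044434383102], [0.0, 0.0, 0.0, 1.0]] ['color', 'vfov', 'cx', 'cy', 'cam_to_world']
hook []
hook_grip [([247.3, 207.7], 0.38), ([366.4, 253.6], 0.24)]
hook_low [([249.5, 214.8], 0.41), ([298.7, 173.2], 0.19)]
plate [([367.1, 235.2], 0.5)]
rivet [([363.7, 229.5], 0.69)]
stand [([247.4, 226.4], 0.62)]
rail [([226.4, 199.4], 0.6)]
rack [([494.7, 255.9], 0.87), ([362.3, 237.6], 0.63), ([358.4, 212.5], 0.18)]
plate_red [([358.2, 218.6], 0.76)]
plate_green [([365.5, 253.9], 0.7)]
```

View pics/side0.png

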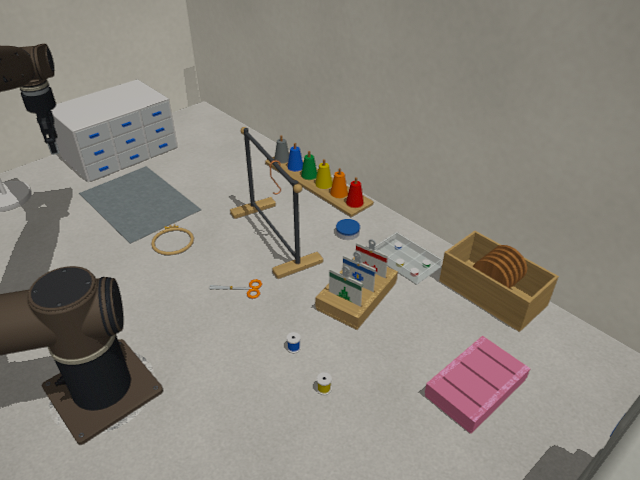

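View pics/top0.png

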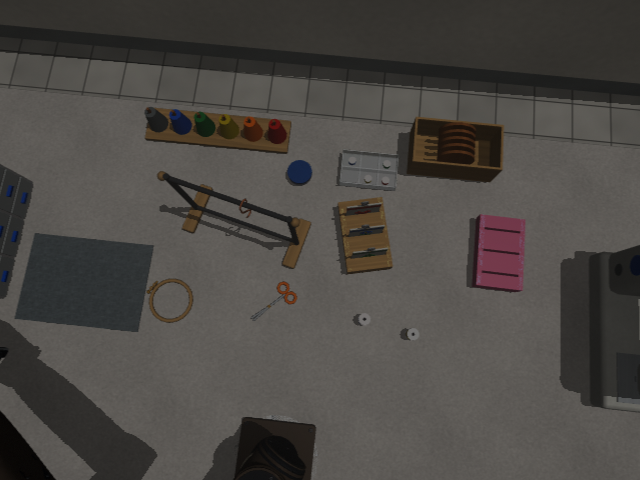

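Run:
```python
import cv2
a=cv2.imread("pics/side0.png");b=cv2.imread("pics/top0.png")
def c(im,x0,y0,x1,y1,f,n):cv2.imwrite(n,cv2.resize(im[y0:y1,x0:x1],None,fx=f,fy=f,interpolation=cv2.INTER_CUBIC))
c(a,240,135,440,285,4,"pics/side0c.png");c(a,270,200,450,335,4,"pics/side0d.png");c(b,200,160,400,310,4,"pics/top0c.png")
```

```text
(no output)
```

View crops.

View pics/side0c.png

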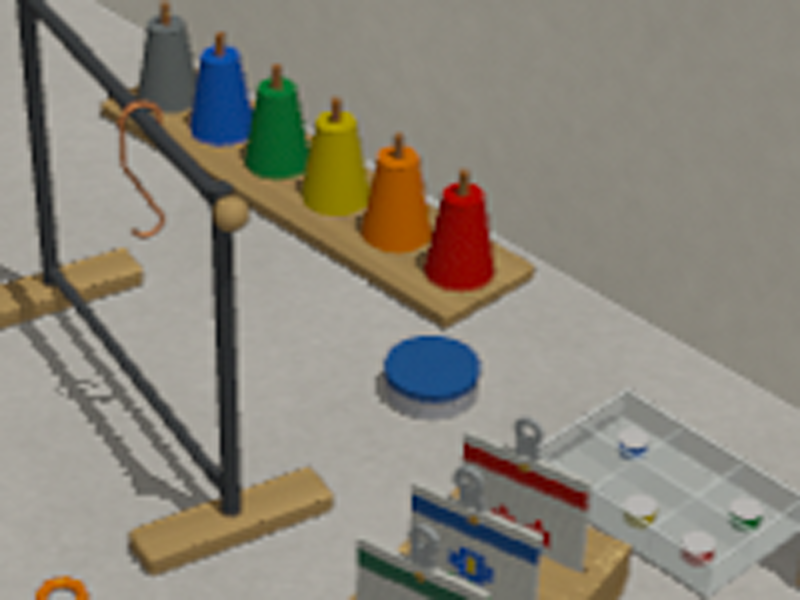

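View pics/side0d.png

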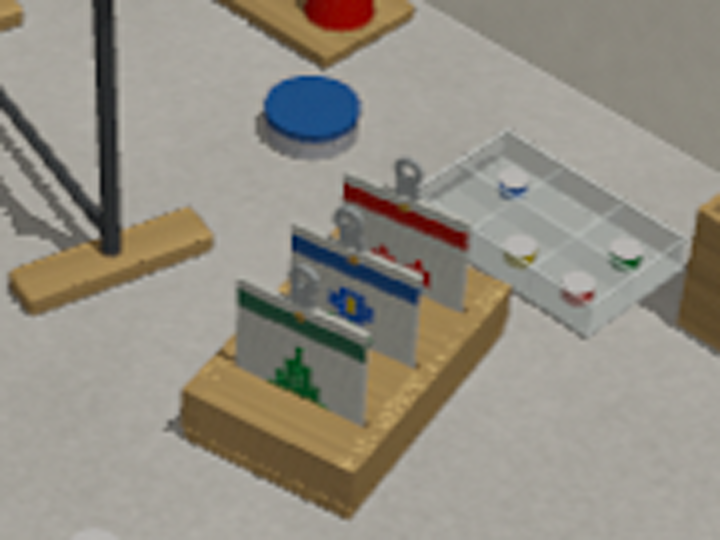

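View pics/top0c.png

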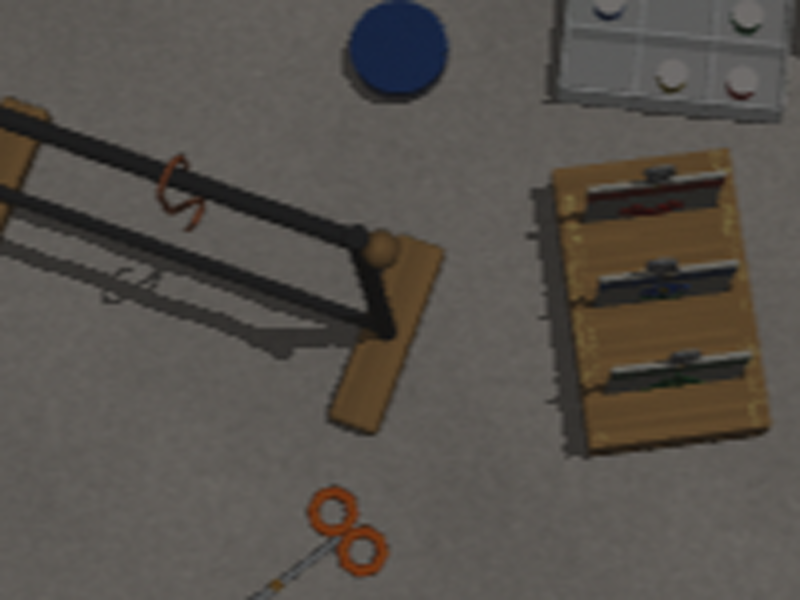

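Run:
```python
import cv2
a=cv2.imread("pics/side0.png");b=cv2.imread("pics/top0.png")
b=cv2.convertScaleAbs(b,alpha=1.8)
def c(im,x0,y0,x1,y1,f,n):
    o=cv2.resize(im[y0:y1,x0:x1],None,fx=f,fy=f,interpolation=cv2.INTER_CUBIC)
    for x in range(x0-x0%10+10,x1,10):
        cv2.line(o,(int((x-x0+.5)*f),0),(int((x-x0+.5)*f),6),(0,0,255),1);cv2.putText(o,str(x),(int((x-x0+.5)*f)-10,18),0,.35,(0,0,255),1)
    for y in range(y0-y0%10+10,y1,10):
        cv2.line(o,(0,int((y-y0+.5)*f)),(6,int((y-y0+.5)*f)),(0,0,255),1);cv2.putText(o,str(y),(8,int((y-y0+.5)*f)+4),0,.35,(0,0,255),1)
    cv2.imwrite(n,o)
c(a,310,230,402,330,6,"pics/s_rack.png");c(a,236,125,306,200,8,"pics/s_hook.png")
c(b,333,190,398,277,6.8,"pics/t_rack.png");c(b,155,165,315,270,5,"pics/t_stand.png")
```

```text
(no output)
```

View pics/s_rack.png

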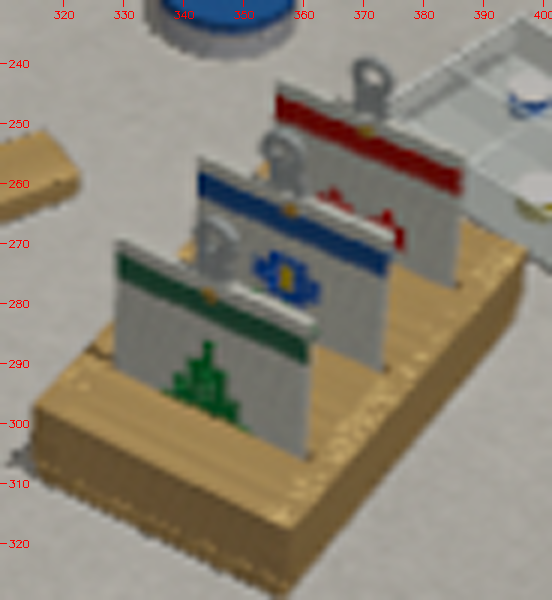

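View pics/s_hook.png

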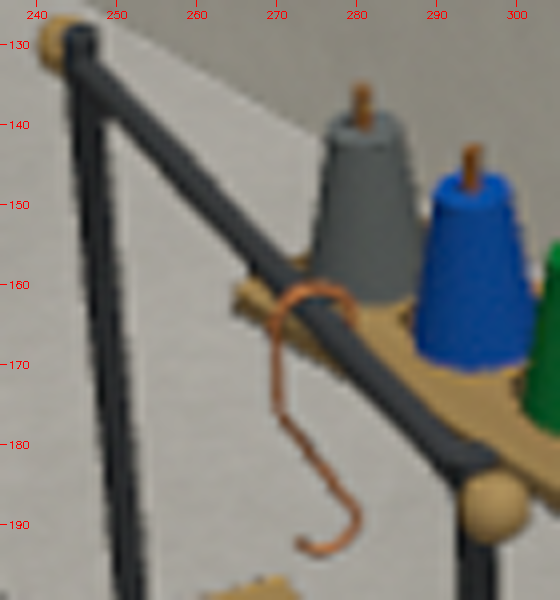

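View pics/t_rack.png

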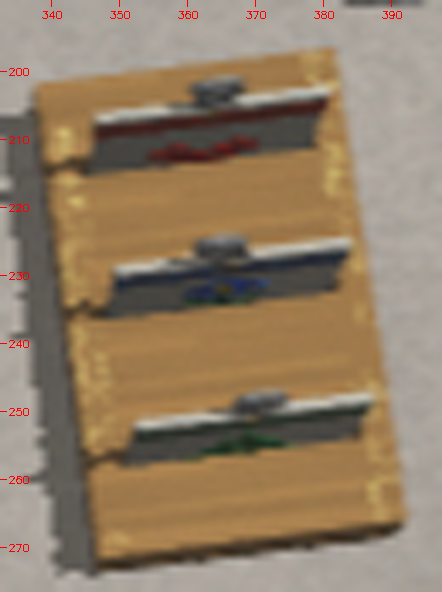

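View pics/t_stand.png

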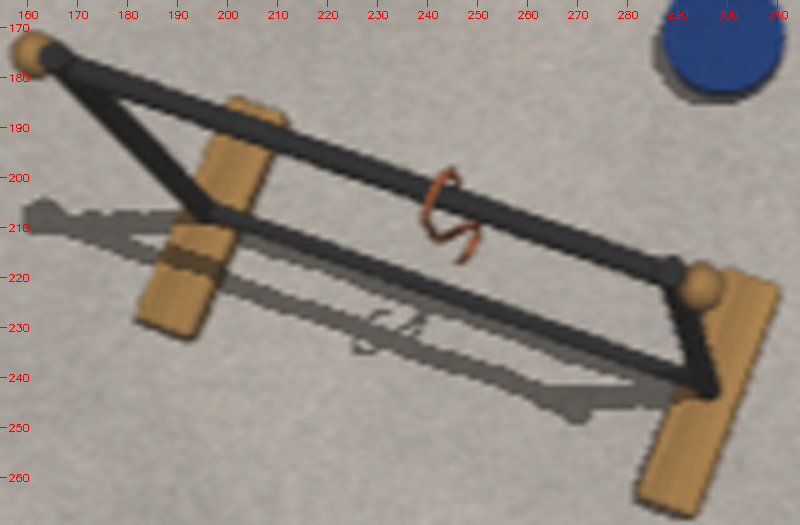

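```bash
cat > h.py <<'E'
import numpy as np, cv2, json
from scipy.optimize import least_squares
from scipy.spatial.transform import Rotation as R
CAM={
"side":(46.57732183175369,317.1496751468207,236.32207157053762,np.array([[0.7381668359892753,0.42679891069761744,-0.5224484779123291,-0.1470334287676321],[-0.6746114055260721,0.4635214313734009,-0.5744974623022205,-0.8540261900075571],[-0.0030288248083558773,0.7765246760308915,0.6300795614328395,1.0152420824231605],[0,0,0,1]])),
"top":(53.946755478861775,324.9653712720933,242.54701341023102,np.array([[0.10575188924134324,0.9734700979010448,-0.20291009441232138,0.3104613831535621],[-0.9943794864069331,0.10247962418173492,-0.026596308778742726,-0.10343774105955798],[-0.005096561092594027,0.2045822453687046,0.9788361098493091,1.2938044434383102],[0,0,0,1]]))}
def proj(n,P):
    v,cx,cy,M=CAM[n];f=240/np.tan(np.radians(v)/2)
    p=(np.atleast_2d(P)-M[:3,3])@M[:3,:3]
    return np.c_[cx+f*p[:,0]/-p[:,2],cy-f*p[:,1]/-p[:,2]]
def ray(n,px):
    v,cx,cy,M=CAM[n];f=240/np.tan(np.radians(v)/2)
    d=M[:3,:3]@np.array([(px[0]-cx)/f,-(px[1]-cy)/f,-1]);return M[:3,3],d/np.linalg.norm(d)
def onz(n,px,z):
    o,d=ray(n,px);return o+d*(z-o[2])/d[2]
def tri(obs):
    A=np.zeros((3,3));b=np.zeros(3)
    for n,px in obs:
        o,d=ray(n,px);Q=np.eye(3)-np.outer(d,d);A+=Q;b+=Q@o
    X=np.linalg.solve(A,b);return X,[proj(n,X)[0]-px for n,px in obs]
def pose2(x,y,th,P):
    c,s=np.cos(th),np.sin(th);P=np.atleast_2d(P)
    return np.c_[x+c*P[:,0]-s*P[:,1],y+s*P[:,0]+c*P[:,1],P[:,2]]
def fit2(obs,x0):
    # obs list (cam, localpoint, px)
    def r(p):return np.concatenate([proj(n,pose2(*p,L))[0]-px for n,L,px in obs])
    s=least_squares(r,x0,x_scale=[.01,.01,.1]);return s.x,r(s.x).reshape(-1,2)
E
python3 - <<'E'
from h import *
np.set_printoptions(precision=4,suppress=True)
S="side";T="top"
h,w=.0605,.098
rs=[(S,[-w,h,.044],[315.3,297]),(S,[-w,-h,.044],[357.5,317]),(S,[w,-h,.044],[396.5,271.5]),(S,[-w,-h,0],[357,328.7])]
rt=[(T,[w,h,.044],[338,202]),(T,[w,-h,.044],[382,197]),(T,[-w,-h,.044],[392,266.5]),(T,[-w,h,.044],[347,272])]
for o in(rs,rt,rs+rt):
    x,r=fit2(o,[.6,-.1,0]);print("rack",x);print(r.T)
ss=[(S,[0,.15,.265],[245.5,130]),(S,[0,-.15,.265],[295.5,182])]
st=[(T,[0,.15,.265],[165.5,176]),(T,[0,-.15,.265],[289,219])]
for o in(ss,st,ss+st):
    x,r=fit2(o,[.6,.1,0]);print("stand",x);print(r.T)
print(proj(S,[.228,.635,.247]),proj(T,[.228,.635,.247]))
# hook tri
for nm,a,b in [("low tip",[273,192.5],[246.5,217]),("kneelow",[280,189],[250,209.5]),("knee up",[270,176],[242,212.5]),("topL",[270,165],[239.5,206])]:
    print(nm,*tri([(S,a),(T,b)]))
E
```

```text
rack [ 0.6064 -0.1734  0.2327]
[[-0.2988  0.0771  0.4515 -0.2068]
 [-0.4233  0.2207 -1.1982  1.1112]]
rack [ 0.6049 -0.1743  0.222 ]
[[ 0.2052 -0.2992 -0.0268  0.1174]
 [-0.0933 -0.0336  0.2016 -0.0761]]
rack [ 0.6057 -0.1741  0.2273]
[[-0.4267 -0.1903  0.5941 -0.469  -0.0044 -0.5442  0.1023  0.2857]
 [-0.3015  0.5238 -0.7888  1.415  -0.2257 -0.3863 -0.2196 -0.2631]]
stand [ 0.6116  0.1667 -0.2271]
[[ 0.0397 -0.0344]
 [ 0.1525 -0.111 ]]
stand [ 0.6049  0.1583 -0.2377]
[[ 0.7373 -0.7211]
 [ 0.3304 -0.278 ]]
stand [ 0.6063  0.1598 -0.2334]
[[ 0.3009 -0.1929  0.0886 -1.2085]
 [ 1.5701  1.9792 -0.0488 -1.1874]]
[[ 53.7456 144.1931]] [[-13.5684 342.939 ]]
low tip [0.5855 0.1246 0.1775] [array([-0.0992,  0.0173]), array([ 0.0693, -0.0837])]
kneelow [0.6037 0.1173 0.1838] [array([-0.1432,  0.0264]), array([ 0.1005, -0.1213])]
knee up [0.5815 0.1262 0.2302] [array([ 0.2074, -0.0362]), array([-0.148 ,  0.1791])]
topL [0.5872 0.1283 0.2603] [array([ 0.7675, -0.1386]), array([-0.555 ,  0.6752])]
```

```bash
cat >> h.py <<'E'
def hookcurve():
    P=[]
    P+=[(13,z) for z in np.arange(28,44,1.)]
    P+=[(13*np.cos(a),44+13*np.sin(a)) for a in np.linspace(0,np.pi,40)]
    P+=[(-13,z) for z in np.arange(44,14,-1.)]
    P+=[(-13+24*t,14-46*t) for t in np.linspace(0,1,50)]
    P+=[(11*np.cos(a),-32-11*np.sin(a)) for a in np.linspace(0,np.radians(150),40)]
    P=np.array(P)/1000;return np.c_[P[:,0],0*P[:,0],P[:,1]]
HC=hookcurve()
def copper(n,im,box):
    x0,y0,x1,y1=box;c=im[y0:y1,x0:x1].astype(float)
    hsv=cv2.cvtColor(im[y0:y1,x0:x1],cv2.COLOR_RGB2HSV)
    m=((hsv[...,0]<12)|(hsv[...,0]>175))&(hsv[...,1]>90)&(hsv[...,2]>40)
    ys,xs=np.nonzero(m);return np.c_[xs+x0,ys+y0].astype(float)
E
python3 - <<'E'
from h import *
np.set_printoptions(precision=4,suppress=True)
a=cv2.imread("pics/side0.png")[:,:,::-1].copy();b=cv2.imread("pics/top0.png")[:,:,::-1].copy()
ms=copper("side",a,(266,158,284,196));mt=copper("top",b,(236,195,253,220))
print(len(ms),len(mt))
from scipy.spatial import cKDTree
def model(p):
    x,y,z,yaw,rx,ry=p
    return R.from_euler('ZYX',[yaw,ry,rx]).apply(HC)+[x,y,z]
def res(p,cams=("side","top")):
    M=model(p);o=[]
    for n,m in (("side",ms),("top",mt)):
        if n not in cams: continue
        q=proj(n,M);d,_=cKDTree(q).query(m);o.append(d)
        d2,_=cKDTree(m).query(q[::3]);o.append(0.5*np.maximum(d2-0.5,0)) if n=="side" else None
    o.append([p[4]*5,p[5]*5]);return np.concatenate(o)
for cams in (("side","top"),("side",),("top",)):
    s=least_squares(res,[.595,.12,.216,-.2,0,0],x_scale=[.01,.01,.01,.1,.1,.1],loss="soft_l1",kwargs=dict(cams=cams))
    print(cams,s.x,s.cost)
# bar centreline
for n,im in(("side",a),("top",b)):
    g=cv2.cvtColor(im,cv2.COLOR_RGB2GRAY).astype(float)
    pts=[]
    for x in (range(253,268,2) if n=="side" else list(range(180,232,4))+list(range(256,284,4))):
        col=g[:,x];y0,y1=(135,170) if n=="side" else (175,222)
        c=col[y0:y1];w=(c<c.min()+30) if n=="side" else (c<c.min()+12)
        ys=np.nonzero(w)[0]
        # first contiguous run
        run=[ys[0]]
        for y in ys[1:]:
            if y==run[-1]+1: run.append(y)
            else:break
        pts.append((x,y0+np.mean(run),len(run)))
    print(n,np.array(pts))
E
```

```text
20 42
('side', 'top') [ 0.5944  0.1206  0.2175 -0.2885 -0.0076 -0.0324] 17.142944096540575
('side',) [ 0.5523  0.0645  0.2621 -0.1073  0.0298 -0.0798] 10.254789426509582
('top',) [ 0.6108  0.1342  0.1539 -0.3208 -0.0204  0.0061] 5.143934189267166
side [[253.  140.5   4. ]
 [255.  142.5   4. ]
 [257.  145.    5. ]
 [259.  146.5   6. ]
 [261.  149.    5. ]
 [263.  151.    5. ]
 [265.  153.    5. ]
 [267.  156.    5. ]]
top [[180.  182.    5. ]
 [184.  183.5   4. ]
 [188.  185.    5. ]
 [192.  186.5   4. ]
 [196.  187.5   4. ]
 [200.  189.    5. ]
 [204.  190.    5. ]
 [208.  191.5   6. ]
 [212.  193.    5. ]
 [216.  194.5   4. ]
 [220.  196.    5. ]
 [224.  197.    5. ]
 [228.  199.    5. ]
 [256.  208.    5. ]
 [260.  210.    5. ]
 [264.  211.    5. ]
 [268.  212.5   6. ]
 [272.  214.    5. ]
 [276.  215.    5. ]
 [280.  217.    5. ]]
```

```bash
cat > f1.py <<'E'
from h import *
from scipy.spatial import cKDTree
np.set_printoptions(precision=4,suppress=True)
a=cv2.imread("pics/side0.png")[:,:,::-1].copy();b=cv2.imread("pics/top0.png")[:,:,::-1].copy()
def cop(im,box,sd):
    x0,y0,x1,y1=box;c=im[y0:y1,x0:x1].astype(float)
    return c
def ex(im,box,t):
    x0,y0,x1,y1=box;c=im[y0:y1,x0:x1].astype(float)
    q=(c[...,0]-c[...,2])/(c.sum(2)+1);m=q>t
    ys,xs=np.nonzero(m);return np.c_[xs+x0,ys+y0].astype(float),q[m]-t
ms,ws=ex(a,(266,158,284,196),.12);mt,wt=ex(b,(236,195,253,220),.12)
k=~((ms[:,1]>157)&(ms[:,0]>400));
print(len(ms),len(mt)); 
v=a.copy(); 
for x,y in ms.astype(int): v[y,x]=[255,0,255]
cv2.imwrite("pics/m.png",cv2.resize(np.hstack([v[150:200,255:295],a[150:200,255:295]])[:,:,::-1],None,fx=8,fy=8,interpolation=0))
E
python3 f1.py
```

```text
135 59
```

View pics/m.png

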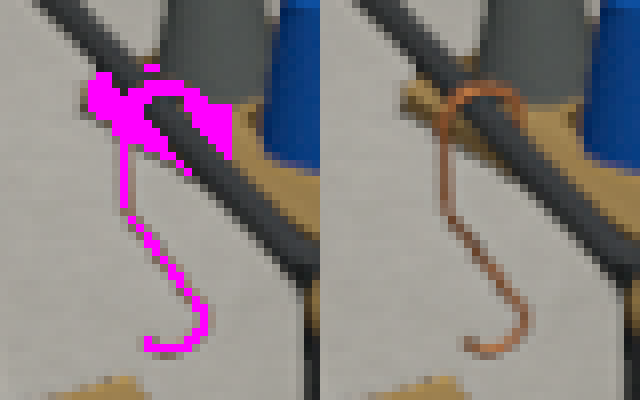

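```bash
cat >> f1.py <<'E'
def keep(im,m,q,r):
    c=im[m[:,1].astype(int),m[:,0].astype(int)].astype(float)
    return (c[:,0]-c[:,1])>r*(c[:,1]-c[:,2])
kk=keep(a,ms,ws,1.15)|(ms[:,1]>170);ms,ws=ms[kk],ws[kk]
print(len(ms))
def model(p):
    x,y,z,yaw,rx,ry=p
    return R.from_euler('ZYX',[yaw,ry,rx]).apply(HC)+[x,y,z]
def res(p,f=None):
    if f is not None: p=np.r_[p[:2],f,p[2:]]
    M=model(p);o=[]
    for n,m,w in (("side",ms,ws),("top",mt,wt)):
        q=proj(n,M);d,i=cKDTree(q).query(m);o.append(((m-q[i])*np.sqrt(w/.2)[:,None]).ravel())
        if n=="side": d2,i=cKDTree(m).query(q[::3]);o.append(.5*(m[i]-q[::3]).ravel())
    o.append([p[4]*10,p[5]*10]);return np.concatenate(o)
s=least_squares(res,[.595,.12,.216,-.2,0,0],x_scale=[.01,.01,.01,.1,.1,.1],loss="soft_l1");print(s.x,s.cost)
p=s.x
s=least_squares(lambda p:res(p,.216),[.595,.12,-.2,0,0],x_scale=[.01,.01,.1,.1,.1],loss="soft_l1");print(s.x,s.cost)
v=[]
for n,im,bx in(("side",a,(255,150,295,200)),("top",b,(225,185,265,235))):
    o=cv2.resize(im[bx[1]:bx[3],bx[0]:bx[2]],None,fx=8,fy=8,interpolation=0)
    for u in proj(n,model(p)): cv2.circle(o,tuple(int((t-z+.5)*8) for t,z in zip(u,bx)),1,(0,255,0),-1)
    v.append(o)
cv2.imwrite("pics/m2.png",np.hstack(v)[:,:,::-1])
# rail: line at z, lateral offset d & angle
pts=np.array([(253,140.5),(255,142.5),(257,145),(259,146.5),(261,149),(263,151),(265,153)])
ptt=np.array([(180,182),(188,185),(200,189),(208,191.5),(216,194.5),(228,199),(256,208),(264,211),(272,214),(280,217)])
def rr(q,z=None):
    x,y,th=q[0],.16,q[1];zz=q[2] if z is None else z
    E=np.array([[x-np.sin(th)*t,y+np.cos(th)*t,zz] for t in(-.1,.1)]);o=[]
    for n,pp in(("side",pts),("top",ptt)):
        A,B=proj(n,E);d=(B-A)/np.linalg.norm(B-A);o.append((pp-A)@np.array([-d[1],d[0]]))
    return np.concatenate(o)
for z0 in(None,.265):
    s=least_squares(lambda q:rr(q,z0),[.606,-.23,.265][:3 if z0 is None else 2],x_scale=.01);print("rail",s.x,rr(s.x,z0).round(2))
    th=s.x[1];P=np.array([s.x[0],.16]);dv=np.array([-np.sin(th),np.cos(th)]);nn=np.array([np.cos(th),np.sin(th)])
    print("hook origin offset from bar along stand x:",(p[:2]-P)@nn)
E
python3 f1.py
```

```text
135 59
67
[ 0.5943  0.1213  0.2159 -0.3052 -0.0004 -0.0079] 9.231881842308134
[ 0.5942  0.1212 -0.3056  0.0001 -0.0076] 9.239383122626133
rail [ 0.6033 -0.2366  0.2651] [-0.1  -0.   -0.25  0.19 -0.05  0.05  0.15  0.06 -0.16 -0.01  0.24  0.03
 -0.3   0.36  0.15 -0.07 -0.29]
hook origin offset from bar along stand x: 0.00031992360933714216
rail [ 0.6033 -0.2368] [-0.09  0.01 -0.23  0.21 -0.04  0.06  0.16  0.04 -0.17 -0.02  0.23  0.02
 -0.3   0.36  0.14 -0.07 -0.29]
hook origin offset from bar along stand x: 0.0002793366343433176
```

View pics/m2.png

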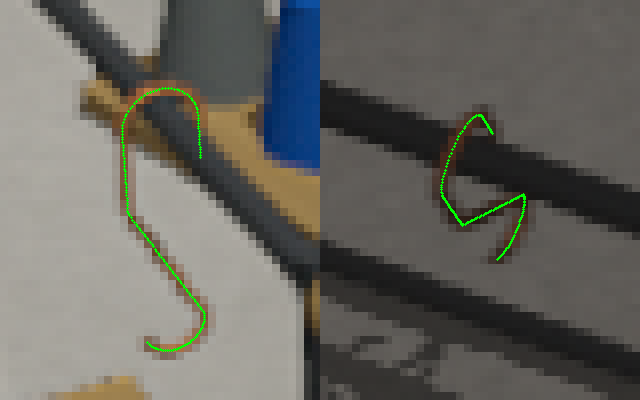

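```bash
python3 - <<'E'
import plant
print([k for k in dir(plant) if not k.startswith('__')])
for k in dir(plant):
    v=getattr(plant,k)
    if isinstance(v,(int,float,list,tuple,dict)) and not k.startswith('__'):print(k,v)
E
cat > f2.py <<'E'
from h import *
np.set_printoptions(precision=4,suppress=True)
a=cv2.imread("pics/side0.png");b=cv2.convertScaleAbs(cv2.imread("pics/top0.png"),alpha=1.8)
def plate(x,y,yaw,lean,phi):
    # returns outline points world; lean about y (top to +x), phi tab swivel (+ => toward +y)
    def W(P): return R.from_euler('ZY',[yaw,lean]).apply(P)+[x,y,.012]
    o={}
    o["front"]=W(np.array([[-.002,.045,0.034],[-.002,.045,.105],[-.002,-.045,.105],[-.002,-.045,.034]]))
    o["back"]=W(np.array([[.002,.045,0.105],[.002,-.045,.105]]))
    def tabp(u,v,d=0): # u across, v along
        return W(np.c_[np.full_like(u,d),v*np.sin(phi)+u*np.cos(phi),.097+v*np.cos(phi)-u*np.sin(phi)])
    t=np.linspace(0,2*np.pi,40)
    o["hole"]=tabp(.0045*np.cos(t),.028+.0045*np.sin(t),-.0015)
    t=np.linspace(0,np.pi,20)
    o["tab"]=tabp(np.r_[.010,.010*np.cos(t),-.010],np.r_[0.008,.028+.010*np.sin(t),.008],-.0015)
    o["rivet"]=W(np.array([[-.002,0,.097]]));o["holec"]=tabp(np.array([0.]),np.array([.028]))
    return o
def draw(pars,name,f=14):
    v=[]
    for n,im,bx in(("side",a,(335,245,381,290)),("top",b,(343,217,389,262))):
        o=cv2.resize(im[bx[1]:bx[3],bx[0]:bx[2]],None,fx=8,fy=8,interpolation=cv2.INTER_CUBIC);raw=o.copy()
        for k,P in plate(*pars).items():
            q=((proj(n,P)-bx[:2]+.5)*8).astype(int)
            cv2.polylines(o,[q.reshape(-1,1,2)],False,(0,255,0) if k!="hole" else (0,0,255),1)
            if len(q)==1: cv2.circle(o,tuple(q[0].tolist()),2,(255,0,255),-1)
        v.append(np.vstack([o,raw]))
    im=np.hstack(v);cv2.imwrite(name,im[:600] if im.shape[0]<=600 else cv2.resize(im,None,fx=600/im.shape[0],fy=600/im.shape[0],interpolation=cv2.INTER_AREA))
if __name__=="__main__":
    draw((.6057,-.1741,.225,0,.2),"pics/p1.png")
E
python3 f2.py
```

```text
['Unreachable', 'get_state', 'place_of', 'read_camera', 'sign_off', 'tip_extent', 'trace']
tip_extent 0.017
```

View pics/p1.png

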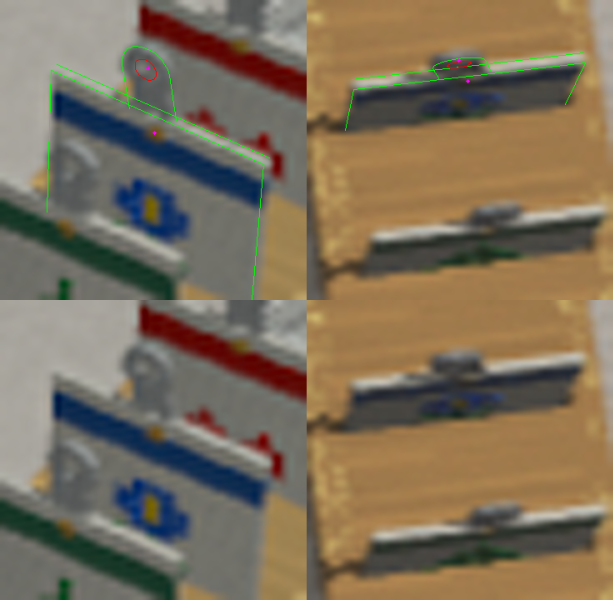

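```bash
python3 - <<'E'
from f2 import *
for l,ph in((0,.2),(-.02,.2),(0,.1)):
    o=plate(.6057,-.1741,.225,l,ph);h=o["holec"][0];print(h,proj("side",h),proj("top",h))
h=plate(.6057,-.1741,.225,0,.2)["holec"][0]
print(tri([("side",proj("side",h)[0]+[.4,.5]),("top",proj("top",h)[0]+[-.3,-.4])]))
print(tri([("side",proj("side",h)[0]+[.4,.5]),("top",proj("top",h)[0]+[-.0,-.0])]))
E
cat > go.py <<'E'
# report needed tool-frame shift to a target TCP pos and hook-type orientation
from h import *
from plant import *
import sys
def need(tp,yaw,lean_deg=0,verbose=True):
    """tool y along hook x (yaw), z down, then leaned: rotation about tool x by -lean"""
    s=get_state();p=np.array(s["eef_pos"]);Rc=R.from_quat(s["tcp_rot"])
    y=np.array([np.cos(yaw),np.sin(yaw),0]);z=np.array([0,0,-1.]);x=np.cross(y,z)
    Rt=R.from_matrix(np.c_[x,y,z])*R.from_euler('x',-lean_deg,degrees=True)
    d=Rc.inv().apply(np.array(tp)-p)*100;w=np.degrees((Rc.inv()*Rt).as_rotvec())
    print("t",round(s["time"],2),"pos",p.round(4),"F",np.round(s["contact_force"],2),"open",round(float(s["opening"]),3),"q",np.round(s["qpos"],2))
    print("need shift cm(tool, current axes)",d.round(2),"turn deg",w.round(2))
    return Rt
E
python3 - <<'E'
from go import *
need([.5943,.1213,.30],-.305)
E
```

```text
[ 0.6045 -0.1687  0.1364] [[356.6961 254.6298]] [[365.3043 225.6229]]
[ 0.602  -0.1692  0.1364] [[356.1526 255.1979]] [[365.4378 226.5762]]
[ 0.6051 -0.1714  0.1369] [[357.6875 254.926 ]] [[366.4039 225.4554]]
(array([ 0.6064, -0.1681,  0.1333]), [array([-0.0698,  0.0182]), array([ 0.0448, -0.0521])])
(array([ 0.6052, -0.169 ,  0.1345]), [array([-0.1255,  0.0326]), array([ 0.0805, -0.0936])])
t 1.1 pos [0.2281 0.6353 0.2483] F [-0.24  0.44 -0.18] open 1.002 q [ 1.08  0.29  1.58  0.    1.28 -0.15]
need shift cm(tool, current axes) [-51.83 -36.    -5.17] turn deg [ 0.   -0.   87.72]
```

```bash
cat >> go.py <<'E'
def plan(tp,yaw,lean_deg=0,n=10,pivot=None):
    s=get_state();p=np.array(s["eef_pos"]);Rc=R.from_quat(s["tcp_rot"])
    Rt=need(tp,yaw,lean_deg);w=(Rc.inv()*Rt).as_rotvec()/n;d=(np.array(tp)-p)/n
    Rk=Rc
    for k in range(n):
        t=Rk.inv().apply(d)*100;print([round(float(v),2) for v in t]+[round(float(v),2) for v in np.degrees(w)]);Rk=Rk*R.from_rotvec(w)
E
python3 - <<'E'
from go import *
plan([.5943,.1213,.32],-.305,0,14)
E
```

```text
t 1.1 pos [0.2281 0.6353 0.2483] F [-0.24  0.44 -0.18] open 1.002 q [ 1.08  0.29  1.58  0.    1.28 -0.15]
need shift cm(tool, current axes) [-51.83 -36.    -7.17] turn deg [ 0.   -0.   87.72]
[-3.7, -2.57, -0.51, 0.0, -0.0, 6.27]
[-3.96, -2.15, -0.51, 0.0, -0.0, 6.27]
[-4.17, -1.71, -0.51, 0.0, -0.0, 6.27]
[-4.33, -1.24, -0.51, 0.0, -0.0, 6.27]
[-4.44, -0.76, -0.51, 0.0, -0.0, 6.27]
[-4.5, -0.27, -0.51, 0.0, -0.0, 6.27]
[-4.5, 0.22, -0.51, 0.0, -0.0, 6.27]
[-4.45, 0.71, -0.51, 0.0, -0.0, 6.27]
[-4.35, 1.19, -0.51, 0.0, -0.0, 6.27]
[-4.19, 1.66, -0.51, 0.0, -0.0, 6.27]
[-3.98, 2.11, -0.51, 0.0, -0.0, 6.27]
[-3.73, 2.53, -0.51, 0.0, -0.0, 6.27]
[-3.43, 2.92, -0.51, 0.0, -0.0, 6.27]
[-3.09, 3.28, -0.51, 0.0, -0.0, 6.27]
```

```bash
python3 -m crank '[[-1,-3.7,-2.6,-1.0,0,0,6.3],[-1,-4.0,-2.1,-1.0,0,0,6.3],[-1,-4.2,-1.7,-1.0,0,0,6.3],[-1,-4.3,-1.2,-1.0,0,0,6.3],[-1,-4.4,-0.8,-1.0,0,0,6.3]]' 40 && python3 -m crank '[[-1,-4.5,-0.3,-0.6,0,0,6.3],[-1,-4.5,0.2,-0.6,0,0,6.3],[-1,-4.4,0.7,-0.6,0,0,6.3],[-1,-4.3,1.2,-0.5,0,0,6.3],[-1,-4.2,1.7,0,0,0,6.3]]' && python3 -m crank '[[-1,-4.0,2.1,0,0,0,6.3],[-1,-3.7,2.5,0,0,0,6.3],[-1,-3.4,2.9,0,0,0,6.3],[-1,-3.1,3.2,0,0,0,6.3],[-1,0,0,0,0,0,0]]'
python3 - <<'E'
from go import *
need([.5943,.1213,.26],-.305)
E
```

```text
time: 1.6
eef_pos: [0.3596, 0.4506, 0.2989]
tcp_rot: [0.434, 0.901, 0.0, 0.0]
contact_force: [0.5, 0.2, 0.3]
opening: 0.998
time: 2.1
eef_pos: [0.4895, 0.2671, 0.3228]
tcp_rot: [0.663, 0.749, 0.001, 0.001]
contact_force: [1.0, 0.3, -0.0]
opening: 1.003
time: 2.6
eef_pos: [0.5929, 0.1171, 0.3209]
tcp_rot: [0.811, 0.585, -0.0, 0.001]
contact_force: [-0.7, 0.7, -0.2]
opening: 0.999
t 2.6 pos [0.5929 0.1171 0.3209] F [-0.71  0.65 -0.15] open 0.999 q [ 0.03  0.08  1.68 -0.    1.38  0.35]
need shift cm(tool, current axes) [ 0.45 -0.    6.09] turn deg [ 0.05  0.08 -0.89]
```

```bash
python3 -m crank '[[-1,0.4,0,2,0,0,-0.9],[-1,0,0,2,0,0,0],[-1,0,0,1.5,0,0,0],[-1,0,0,0.6,0,0,0],[-1,0,0,0,0,0,0]]'
python3 - <<'E'
from go import *
need([.5943,.1213,.26],-.305)
for n in("side","top"):
    r=read_camera(n)["color"][:,:,::-1];cv2.imwrite(f"pics/{n}1.png",r)
a=cv2.imread("pics/side1.png")[120:210,230:320];b=cv2.imread("pics/top1.png")[165:255,200:290]
cv2.imwrite("pics/g1.png",np.hstack([cv2.resize(v,None,fx=4.4,fy=4.4,interpolation=2) for v in(a,b)]))
E
```

```text
time: 3.1
eef_pos: [0.5912, 0.1257, 0.2592]
tcp_rot: [0.804, 0.595, -0.001, -0.001]
contact_force: [-1.0, 0.7, -0.2]
opening: 1.001
t 3.1 pos [0.5912 0.1257 0.2592] F [-1.04  0.71 -0.23] open 1.001 q [0.04 0.13 1.74 0.   1.27 0.34]
need shift cm(tool, current axes) [-0.33  0.42 -0.08] turn deg [-0.11  0.04  0.46]
```

View pics/g1.png

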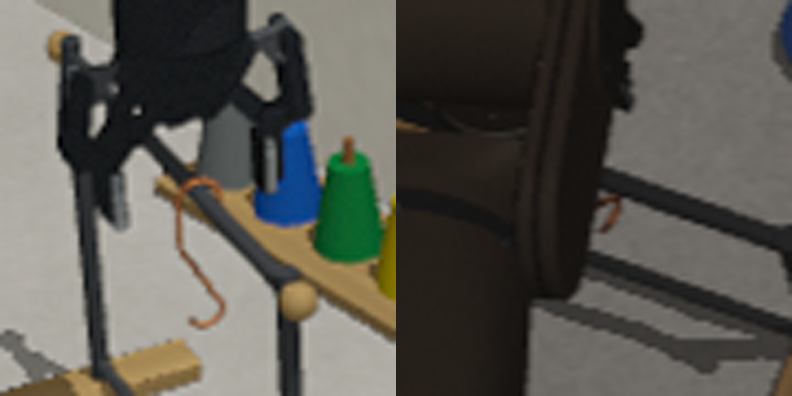

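```bash
python3 -m crank '[[-1,-0.3,0.4,0,0,0,0.4],[-1,0,0,0,0,0,0],[-1,0,0,0,0,0,0]]'
python3 - <<'E'
from go import *
need([.5943,.1213,.26],-.305)
E
```

```text
time: 3.5
eef_pos: [0.5952, 0.1211, 0.2611]
tcp_rot: [0.806, 0.591, 0.0, 0.0]
contact_force: [-0.3, -0.4, -0.4]
opening: 0.999
t 3.5 pos [0.5952 0.1211 0.2611] F [-0.31 -0.35 -0.41] open 0.999 q [ 0.03  0.13  1.74 -0.    1.27  0.34]
need shift cm(tool, current axes) [-0.01 -0.09  0.11] turn deg [ 0.06 -0.02  0.  ]
```

```bash
python3 -m crank '[[0,0,0,0,0,0,0],[0.2,0,0,0,0,0,0],[1,0,0,0,0,0,0],[1,0,0,0,0,0,0],[1,0,0,0,0,0,0]]' 40
python3 -m crank '[[1,0,0,0,0,0,0],[1,0,0,0,0,0,0]]'
python3 - <<'E'
from go import *
need([.5943,.1213,.26],-.305)
for n in("side","top"):
    r=read_camera(n)["color"][:,:,::-1];cv2.imwrite(f"pics/{n}2.png",r)
a=cv2.imread("pics/side2.png")[120:210,230:320]
cv2.imwrite("pics/g2.png",np.hstack([cv2.resize(v,None,fx=6,fy=6,interpolation=2) for v in(a,)]))
E
```

```text
time: 4.0
eef_pos: [0.5948, 0.1214, 0.2606]
tcp_rot: [0.806, 0.592, 0.0, -0.0]
contact_force: [-1.1, 0.4, 0.1]
opening: 0.323
time: 4.2
eef_pos: [0.5948, 0.1214, 0.2605]
tcp_rot: [0.806, 0.592, 0.0, -0.0]
contact_force: [-1.4, -0.4, 0.5]
opening: 0.324
t 4.2 pos [0.5948 0.1214 0.2605] F [-1.44 -0.4   0.52] open 0.324 q [0.03 0.13 1.74 0.   1.27 0.34]
need shift cm(tool, current axes) [-0.02 -0.05  0.05] turn deg [ 0.   -0.01  0.02]
```

View pics/g2.png

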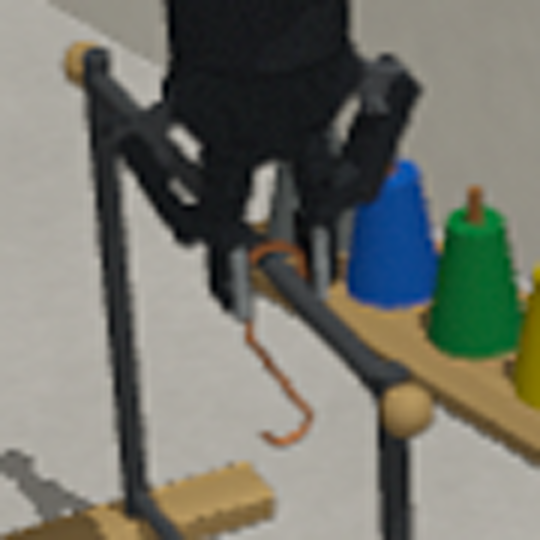

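```bash
python3 -m crank '[[1,0,0,-1,0,0,0],[1,0,0,-1.4,0,0,0],[1,0,0,-1.3,0,0,0],[1,0,0,0,0,0,0],[1,0,0,0,0,0,0]]'
python3 - <<'E'
from go import *
need([.5948,.1214,.2985],-.305)
E
```

```text
time: 4.8
eef_pos: [0.5953, 0.1213, 0.2982]
tcp_rot: [0.806, 0.592, 0.001, 0.001]
contact_force: [-0.4, 0.3, -0.4]
opening: 0.326
t 4.8 pos [0.5953 0.1213 0.2982] F [-0.35  0.33 -0.44] open 0.326 q [ 0.03  0.1   1.7  -0.    1.34  0.34]
need shift cm(tool, current axes) [-0.   -0.05 -0.03] turn deg [ 0.14 -0.04  0.03]
```

```bash
python3 -m crank '[[1,0,-1,0,0,0,0],[1,0,-2,0,0,0,0],[1,0,-3,0,0,0,0],[1,0,-3,0,0,0,0],[1,0,0,0,0,0,0]]'
python3 - <<'E'
from go import *
need([.5948,.1214,.2985],-.305)
for n in("side","top"):
    r=read_camera(n)["color"][:,:,::-1];cv2.imwrite(f"pics/{n}3.png",r)
a=cv2.imread("pics/side3.png")[110:210,200:300];b=cv2.imread("pics/top3.png")[165:265,200:300]
cv2.imwrite("pics/g3.png",np.hstack([cv2.resize(v,None,fx=4,fy=4,interpolation=2) for v in(a,b)]))
E
```

```text
time: 5.3
eef_pos: [0.506, 0.1494, 0.2967]
tcp_rot: [0.806, 0.592, -0.0, -0.0]
contact_force: [0.3, -0.8, 0.6]
opening: 0.327
t 5.3 pos [0.506  0.1494 0.2967] F [ 0.35 -0.83  0.55] open 0.327 q [ 0.09 -0.08  1.88  0.    1.34  0.4 ]
need shift cm(tool, current axes) [-0.02  9.31 -0.19] turn deg [-0.07  0.01  0.13]
```

View pics/g3.png

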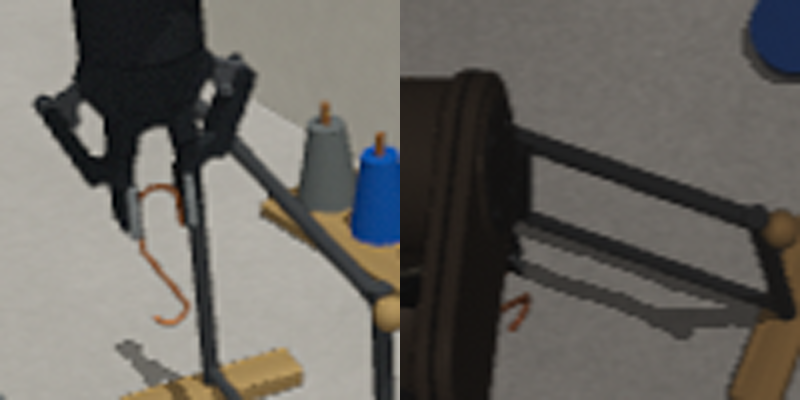

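```bash
cat >> go.py <<'E'
HO=np.array([0,0,.0445]) # hook origin in tool frame; hook x=tool y, hook y=tool x, hook z=-tool z
def Rtool(yaw,lean):
    y=np.array([np.cos(yaw),np.sin(yaw),0]);z=np.array([0,0,-1.]);x=np.cross(y,z)
    return R.from_matrix(np.c_[x,y,z])*R.from_euler('x',-lean,degrees=True)
def h2t(P): P=np.atleast_2d(P);return HO+np.c_[P[:,1],P[:,0],-P[:,2]]
TIP=h2t([-.0095,0,-.0375])[0];LOW=h2t([0,0,-.032])[0]
def tcp_for(pt_world,pt_tool,yaw,lean): return np.array(pt_world)-Rtool(yaw,lean).apply(pt_tool)
def hookworld(s=None):
    s=s or get_state();return R.from_quat(s["tcp_rot"]).apply(h2t(HC))+s["eef_pos"]
HOLE=np.array([.605,-.169,.135]);PX=np.array([np.cos(.225),np.sin(.225),0]);PY=np.array([-np.sin(.225),np.cos(.225),0])
E
python3 - <<'E'
from go import *
t=tcp_for(HOLE+.02*PX,TIP,.225,35);print("final",t)
plan(t+[0,0,.12],.225,35,9)
E
```

```text
final [ 0.58623392 -0.17329509  0.20761944]
t 5.4 pos [0.5085 0.1485 0.2974] F [-0.4  -0.53 -0.89] open 0.324 q [ 0.09 -0.07  1.88 -0.    1.34  0.4 ]
need shift cm(tool, current axes) [-28.38  17.05  -3.01] turn deg [-34.1    9.26 -29.34]
[-3.15, 1.89, -0.33, -3.79, 1.03, -3.26]
[-3.25, 1.73, -0.27, -3.79, 1.03, -3.26]
[-3.34, 1.56, -0.22, -3.79, 1.03, -3.26]
[-3.42, 1.38, -0.19, -3.79, 1.03, -3.26]
[-3.49, 1.2, -0.16, -3.79, 1.03, -3.26]
[-3.55, 1.01, -0.15, -3.79, 1.03, -3.26]
[-3.6, 0.81, -0.16, -3.79, 1.03, -3.26]
[-3.64, 0.62, -0.17, -3.79, 1.03, -3.26]
[-3.66, 0.42, -0.21, -3.79, 1.03, -3.26]
```

```bash
python3 -m crank '[[1,0,-1,-3,0,0,0],[1,0,-1,-3,0,0,0],[1,0,0,-2.5,0,0,0],[1,0,0,0,0,0,0]]'
python3 - <<'E'
from go import *
t=tcp_for(HOLE+.02*PX,TIP,.225,35)
plan(t+[0,0,.12],.225,35,10)
E
```

```text
time: 5.8
eef_pos: [0.492, 0.1542, 0.3873]
tcp_rot: [0.806, 0.591, 0.004, 0.002]
contact_force: [0.0, 0.4, 0.8]
opening: 0.331
t 5.8 pos [0.492  0.1542 0.3873] F [0.01 0.37 0.77] open 0.331 q [ 0.11 -0.15  1.79 -0.    1.49  0.41]
need shift cm(tool, current axes) [-28.43  18.78   6.03] turn deg [-33.63   9.21 -29.42]
[-2.84, 1.88, 0.6, -3.36, 0.92, -2.94]
[-2.94, 1.69, 0.66, -3.36, 0.92, -2.94]
[-3.04, 1.5, 0.71, -3.36, 0.92, -2.94]
[-3.12, 1.3, 0.74, -3.36, 0.92, -2.94]
[-3.19, 1.09, 0.76, -3.36, 0.92, -2.94]
[-3.26, 0.88, 0.76, -3.36, 0.92, -2.94]
[-3.31, 0.67, 0.76, -3.36, 0.92, -2.94]
[-3.35, 0.45, 0.74, -3.36, 0.92, -2.94]
[-3.38, 0.24, 0.7, -3.36, 0.92, -2.94]
[-3.4, 0.02, 0.66, -3.36, 0.92, -2.94]
```

```bash
python3 -m crank '[[1,-2.8,1.9,0,-3.4,0.9,-2.9],[1,-2.9,1.7,0,-3.4,0.9,-2.9],[1,-3.0,1.5,0,-3.4,0.9,-2.9],[1,-3.1,1.3,0,-3.4,0.9,-2.9],[1,-3.2,1.1,0,-3.4,0.9,-2.9]]' && python3 -m crank '[[1,-3.3,0.9,0.4,-3.4,0.9,-2.9],[1,-3.3,0.7,0.8,-3.4,0.9,-2.9],[1,-3.3,0.5,0.8,-3.4,0.9,-2.9],[1,-3.3,0.3,0.8,-3.4,0.9,-2.9],[1,-3.4,0,0.8,-3.0,0.9,-2.9]]' && python3 -m crank '[[1,0,0,0,0,0,0],[1,0,0,0,0,0,0]]'
python3 - <<'E'
from go import *
t=tcp_for(HOLE+.02*PX,TIP,.225,35)
plan(t+[0,0,.03],.225,35,4)
E
```

```text
time: 6.3
eef_pos: [0.5333, -0.0101, 0.3853]
tcp_rot: [0.715, 0.682, 0.119, 0.096]
contact_force: [1.4, 0.4, -1.4]
opening: 0.323
time: 6.8
eef_pos: [0.5807, -0.1735, 0.3563]
tcp_rot: [0.598, 0.745, 0.23, 0.186]
contact_force: [0.1, 0.3, -0.7]
opening: 0.327
time: 7.0
eef_pos: [0.5803, -0.1726, 0.3557]
tcp_rot: [0.6, 0.744, 0.23, 0.184]
contact_force: [-0.4, -0.3, -0.1]
opening: 0.324
t 7.0 pos [ 0.5803 -0.1726  0.3557] F [-0.39 -0.28 -0.09] open 0.324 q [-0.62 -0.17  1.93  0.51  1.02 -1.03]
need shift cm(tool, current axes) [-0.21 -6.17 10.09] turn deg [-0.79  0.26 -0.55]
[-0.05, -1.54, 2.52, -0.2, 0.07, -0.14]
[-0.05, -1.55, 2.52, -0.2, 0.07, -0.14]
[-0.05, -1.56, 2.51, -0.2, 0.07, -0.14]
[-0.05, -1.57, 2.51, -0.2, 0.07, -0.14]
```

```bash
python3 -m crank '[[1,0,-1.6,2.5,-0.2,0,-0.1],[1,0,-1.6,2.5,-0.2,0,-0.1],[1,-0.1,-1.6,2.5,-0.2,0.1,-0.1],[1,-0.1,-1.5,2.5,-0.2,0.1,-0.1],[1,0,0,0,0,0,0]]'; python3 -m crank '[[1,0,0,0,0,0,0],[1,0,0,0,0,0,0]]'
cat > look.py <<'E'
from go import *
import sys
def look(tag,model=True,sb=(310,200,400,300),tb=(330,180,400,270),f=6):
    s=get_state();ims={}
    for n,bx in(("side",sb),("top",tb)):
        r=read_camera(n)["color"][:,:,::-1].copy();cv2.imwrite(f"pics/{n}_{tag}.png",r);ims[n]=r
        o=cv2.resize(r[bx[1]:bx[3],bx[0]:bx[2]],None,fx=f,fy=f,interpolation=2)
        if n=="top":o=cv2.convertScaleAbs(o,alpha=1.6)
        if model:
            for q in proj(n,hookworld(s))[::2]: cv2.circle(o,tuple(int((t-z+.5)*f) for t,z in zip(q,bx)),1,(0,255,0),-1)
        cv2.imwrite(f"pics/{n}_{tag}c.png",o)
    return s
E
python3 - <<'E'
from look import *
look("4")
t=tcp_for(HOLE+.02*PX,TIP,.225,35)
plan(t+[0,0,.0],.225,35,4)
E
```

```text
time: 7.5
eef_pos: [0.5842, -0.1698, 0.2344]
tcp_rot: [0.595, 0.746, 0.235, 0.184]
contact_force: [-0.7, -0.7, -1.3]
opening: 0.326
time: 7.7
eef_pos: [0.5872, -0.1726, 0.2427]
tcp_rot: [0.593, 0.746, 0.236, 0.191]
contact_force: [0.3, -0.2, 0.5]
opening: 0.324
t 7.8 pos [ 0.5871 -0.1728  0.2427] F [-0.09  0.16  0.07] open 0.325 q [-0.62 -0.06  2.05  0.63  0.82 -1.21]
need shift cm(tool, current axes) [-0.01 -2.11  2.81] turn deg [0.34 0.24 0.2 ]
[-0.0, -0.53, 0.7, 0.09, 0.06, 0.05]
[-0.0, -0.53, 0.7, 0.09, 0.06, 0.05]
[-0.0, -0.53, 0.7, 0.09, 0.06, 0.05]
[-0.01, -0.52, 0.7, 0.09, 0.06, 0.05]
```

View pics/side_4c.png

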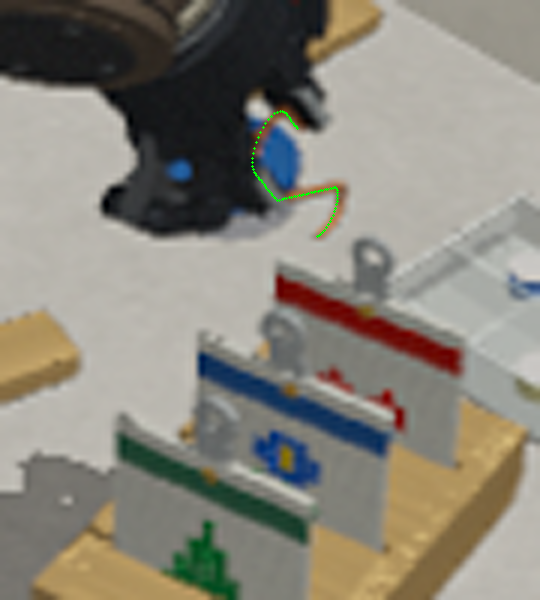

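View pics/top_4c.png

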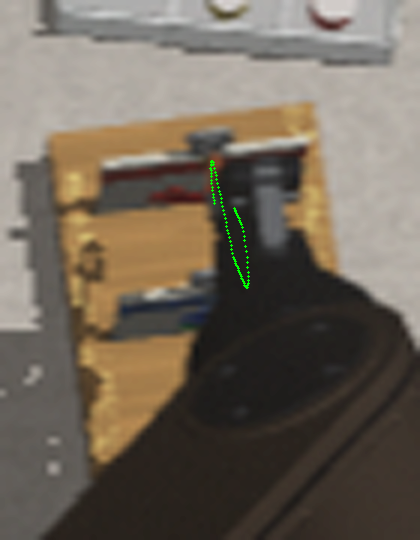

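Run:
```python
from look import *
a=cv2.imread("pics/side_4.png")[246:270,345:370]
b=cv2.imread("pics/side_4.png")[232:256,360:385]
cv2.imwrite("pics/tab.png",np.hstack([cv2.resize(v,None,fx=16,fy=16,interpolation=0) for v in(a,b)]))
print(a[:,:,1][3:17,5:20])
```

```text
[[181 181 181 182 176 135  29  13  10   9  15   9   5  21  66]
 [180 181 180 181 180 156  98  69  49  39  17  14  14  12   9]
 [180 180 181 181 173 151 136 141 130 100  62  36  16  14   9]
 [182 182 184 170 129 111 133 154 155 142 123  95  63  39  24]
 [184 184 179 148  96 102 104 106 142 163 135 124 121 104  79]
 [182 183 173 132  99 116 124 108 106 133 144 123 125 125 129]
 [183 184 176 141 107 128 136 118 111 114 130 128 124 121 123]
 [184 185 187 173 121 102 104 113 116 109 120 124 124 122 123]
 [188 185 182 168 136  99 104 110 105 106 112 124 123 124 127]
 [192 186 161 153 140 100 100 103 104 104 114 125 122 126 127]
 [155 162 122 142 144 102 101 104 103 110 125 128 123 125 125]
 [123 126 133 137 120 109 103 104 103 107 124 130 124 127 123]
 [111 122 123 127 127 119 111 115 113 100 114 130 121 119 110]
 [ 52  69 100 122 127 127 135 152 149 110 123 141 120  65  73]]
```

View pics/tab.png

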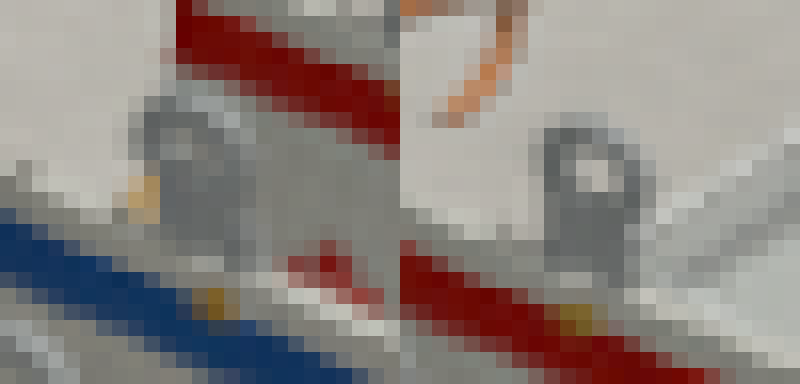

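Run:
```python
from f2 import *
X,Y,yw=.6057,-.1741,.225
for nm,sx,phis in(("red",.06,(0,)),("blue",0,(.2,.3,.4)),("green",-.06,(0,))):
  for ph in phis:
    for l in(-.05,0,.05):
        o=plate(X+sx*np.cos(yw),Y+sx*np.sin(yw),yw,l,ph);r=proj("side",o["rivet"][0])[0];h=proj("side",o["hole"].mean(0)+0)[0];hb=proj("side",o["holec"][0])[0]
        print(nm,ph,l,"riv",r.round(1),"hole d",(h-r).round(1),(hb-r).round(1), "top hole",proj("top",o["holec"][0])[0].round(1),"corners",proj("side",o["front"][1:3]).round(1).ravel())
```

```text
red 0 -0.05 riv [369.3 252.3] hole d [ 0.4 -8.5] [ 0.8 -8.8] top hole [364.6 205. ] corners [354.  243.4 385.3 256.7]
red 0 0 riv [370.3 251.2] hole d [ 0.7 -8.8] [ 1.1 -9.1] top hole [364.3 202.6] corners [355.1 242.2 386.4 255.5]
red 0 0.05 riv [371.3 250.2] hole d [ 1. -9.] [ 1.4 -9.3] top hole [363.9 200.3] corners [356.2 241.1 387.4 254.3]
blue 0.2 -0.05 riv [356.7 265.6] hole d [-1.7 -9.2] [-1.4 -9.6] top hole [365.6 228. ] corners [341.1 256.3 372.9 270.4]
blue 0.2 0 riv [357.7 264.5] hole d [-1.4 -9.5] [-1.1 -9.8] top hole [365.3 225.6] corners [342.2 255.1 374.  269.1]
blue 0.2 0.05 riv [358.8 263.4] hole d [-1.1 -9.8] [ -0.7 -10.1] top hole [365.  223.3] corners [343.4 253.9 375.1 267.9]
blue 0.3 -0.05 riv [356.7 265.6] hole d [-2.7 -9.4] [-2.3 -9.8] top hole [364.5 228.2] corners [341.1 256.3 372.9 270.4]
blue 0.3 0 riv [357.7 264.5] hole d [-2.4 -9.7] [ -2. -10.] top hole [364.2 225.8] corners [342.2 255.1 374.  269.1]
blue 0.3 0.05 riv [358.8 263.4] hole d [ -2.1 -10. ] [ -1.7 -10.3] top hole [363.9 223.5] corners [343.4 253.9 375.1 267.9]
blue 0.4 -0.05 riv [356.7 265.6] hole d [-3.6 -9.5] [-3.3 -9.9] top hole [363.5 228.4] corners [341.1 256.3 372.9 270.4]
blue 0.4 0 riv [357.7 264.5] hole d [-3.3 -9.8] [ -3.  -10.1] top hole [363.2 226. ] corners [342.2 255.1 374.  269.1]
blue 0.4 0.05 riv [358.8 263.4] hole d [ -3.  -10.1] [ -2.7 -10.4] top hole [362.8 223.7] corners [343.4 253.9 375.1 267.9]
green 0 -0.05 riv [343.3 279.7] hole d [ 0.1 -8.6] [ 0.5 -8.9] top hole [371.1 250.9] corners [327.4 270.  359.8 284.9]
green 0 0 riv [344.5 278.5] hole d [ 0.4 -8.9] [ 0.8 -9.2] top hole [370.8 248.5] corners [328.6 268.7 361.  283.6]
green 0 0.05 riv [345.6 277.3] hole d [ 0.7 -9.2] [ 1.1 -9.5] top hole [370.4 246.1] corners [329.9 267.5 362.1 282.3]
```

```bash
cat > off.py <<'E'
from look import *
from scipy.spatial import cKDTree
def offs(imname,HW,cam="side",thr=.10):
    im=cv2.imread(imname)[:,:,::-1].astype(float);q=proj(cam,HW)
    q0=q[-75:]  # lower bend + slant
    x0,y0=q0.min(0).astype(int)-3;x1,y1=q0.max(0).astype(int)+4
    c=im[y0:y1,x0:x1];k=((c[...,0]-c[...,1])/(c.sum(2)+1)) # R-G
    m=k>thr;ys,xs=np.nonzero(m);P=np.c_[xs+x0,ys+y0].astype(float);w=k[m]
    T=cKDTree(q0);d0,_=T.query(P);P=P[d0<3];w=w[d0<3]
    def f(s):
        d,i=T.query(P-s);return ((P-s-q0[i])*np.sqrt(w)[:,None]).ravel()
    def g(s):
        T2=cKDTree(P);d,i=T2.query(q0+s);return np.r_[f(s),.1*(P[i]-q0-s).ravel()]
    s=least_squares(g,[0,0],loss="soft_l1",f_scale=.3);return s.x,len(P),s.cost
if __name__=="__main__":
    s=get_state()
    import sys
    print(offs(sys.argv[1],hookworld(s)))
E
python3 off.py pics/side_4.png
python3 - <<'E'
from h import *
# tab blob centroids in top0
im=cv2.imread("pics/top0.png").astype(float)
for nm,(x0,y0,x1,y1) in dict(red=(355,198,375,207),blue=(355,221,377,230),green=(360,244,382,253)).items():
    c=im[y0:y1,x0:x1];print(nm);print((c[...,2]-c[...,0]).astype(int))
E
```

```text
(array([ 0.26977553, -0.22603586]), 17, np.float64(0.24845965432814332))
red
[[ 8  8  8  7  7  8  8  7  7  8  7 12 18 23 28 27 32 41 44 44]
 [ 7  7  8 13 23 27 28 32 37 41 45 44 44 45 44 45 44 46 45 45]
 [37 42 45 45 45 45 45 45 46 45 46 47 47 47 47 47 47 46 45 47]
 [49 48 46 48 47 48 48 42 30 25 18 13 12 24 42 46 47 46 46 45]
 [48 48 48 47 46 41 18  2  1  1  1  1  1 14 36 46 45 47 46 46]
 [47 47 46 46 48 35 12  1  0  1  0  1  2 14 32 38 33 29 30 24]
 [47 47 46 47 47 46 27  1  1  1  1  2  4  6  7  7  7  7  7  6]
 [29 30 23 16 11  7  4  2  1  1  2  3  4  5  6  5  4  8 10 11]
 [ 9  8  7  6  6  6  5  4 10 15 18 17 13 15 16 15 17 17 17 17]]
blue
[[46 47 47 47 47 48 47 48 47 47 47 47 48 48 46 48 48 48 48 49 49 49]
 [48 47 47 47 46 45 46 47 48 48 48 49 49 49 50 50 51 52 50 49 50 49]
 [46 47 47 48 48 49 49 49 50 50 50 50 49 48 49 48 46 46 47 46 46 45]
 [49 50 50 49 50 49 49 48 47 35 25 25 25 30 40 45 45 45 46 45 45 45]
 [47 47 47 46 46 46 34 11  2  1  0  0  1  1 26 47 47 47 48 48 44 41]
 [45 44 44 46 46 46 26  1  1  1  1  1  1  2 21 30 24 19 13  9  9  8]
 [49 49 49 51 46 36 20  2  2  2  1  2  2  2  4  7  8  7  6  6  5  5]
 [25 14  8  7  7  6  6  5  4  2  3  7 11  8  2 -3 -4 -3 -8 -9 -6 -7]
 [ 8  7  5  5  5  0 -2 -5 -8 -5  0  4  3 -2 -7 -8 -6 -5 -5 -5 -2 -1]]
green
[[47 48 48 48 49 49 50 50 50 50 51 51 50 51 50 49 48 48 47 46 47 46]
 [49 50 50 50 50 50 50 49 48 47 47 47 47 46 47 45 44 45 44 44 45 45]
 [47 48 47 47 46 46 45 45 45 45 45 45 46 45 46 46 46 48 48 47 48 49]
 [46 46 46 46 46 46 46 46 48 42 30 26 25 19 26 43 49 51 50 51 51 50]
 [48 48 49 49 50 51 50 37 13  1 -1  0  1  2  2 29 43 40 34 29 30 24]
 [51 51 52 51 52 51 43 21  2  1  2  1  1  2  4  7  9  9  8  8  8  8]
 [44 40 35 29 22 17 11  4  1  2  2  2  2  4  5  5  5  4  4  4  2  2]
 [ 8  8  7  8  8  8  6  5  4 12 17  7  2  1  0  1  1  2  1  2  2  3]
 [ 5  4  2  2  2  1  0  1  2  5  4  1  1  2  2  3  4  4  4  4  4  4]]
```

```bash
sed -i 's/^HOLE=.*;PX/HOLE=np.array([.6040,-.1668,.136]);PX/' go.py
python3 - <<'E'
from look import *
t=tcp_for(HOLE+.02*PX+[0,0,.0003],TIP,.225,40)
plan(t,.225,40,4)
E
```

```text
t 7.8 pos [ 0.5871 -0.1728  0.2427] F [-0.09  0.16  0.07] open 0.325 q [-0.62 -0.06  2.05  0.63  0.82 -1.21]
need shift cm(tool, current axes) [ 0.23 -2.79  2.62] turn deg [-4.66  0.24  0.21]
[0.06, -0.7, 0.65, -1.16, 0.06, 0.05]
[0.06, -0.71, 0.64, -1.16, 0.06, 0.05]
[0.06, -0.72, 0.63, -1.16, 0.06, 0.05]
[0.05, -0.74, 0.61, -1.16, 0.06, 0.05]
```

```bash
python3 -m crank '[[1,0.1,-0.7,0.7,-1.2,0.1,0.1],[1,0.1,-0.7,0.6,-1.2,0.1,0],[1,0,-0.7,0.6,-1.2,0,0],[1,0,-0.7,0.6,-1.1,0,0],[1,0,0,0,0,0,0]]'; python3 -m crank '[[1,0,0,0,0,0,0],[1,0,0,0,0,0,0]]'
python3 - <<'E'
from look import *
s=look("5",model=False)
import off
print(off.offs("pics/side_5.png",hookworld(s)))
t=tcp_for(HOLE+.02*PX+[0,0,.0003],TIP,.225,40)
plan(t,.225,40,1)
E
```

```text
time: 8.3
eef_pos: [0.5779, -0.172, 0.2026]
tcp_rot: [0.586, 0.735, 0.267, 0.211]
contact_force: [-0.5, 0.4, -1.0]
opening: 0.324
time: 8.5
eef_pos: [0.5793, -0.1726, 0.2048]
tcp_rot: [0.585, 0.735, 0.267, 0.213]
contact_force: [-0.6, 0.5, -0.5]
opening: 0.326
(array([-0.17636955,  0.69896779]), 48, np.float64(9.62375557704321))
t 8.6 pos [ 0.5791 -0.1725  0.2044] F [ 0.44 -0.   -0.57] open 0.33 q [-0.65 -0.04  2.13  0.82  0.75 -1.41]
need shift cm(tool, current axes) [-0.    0.06 -0.05] turn deg [-0.05 -0.03  0.05]
[-0.0, 0.06, -0.05, -0.05, -0.03, 0.05]
```

View pics/side_5c.png

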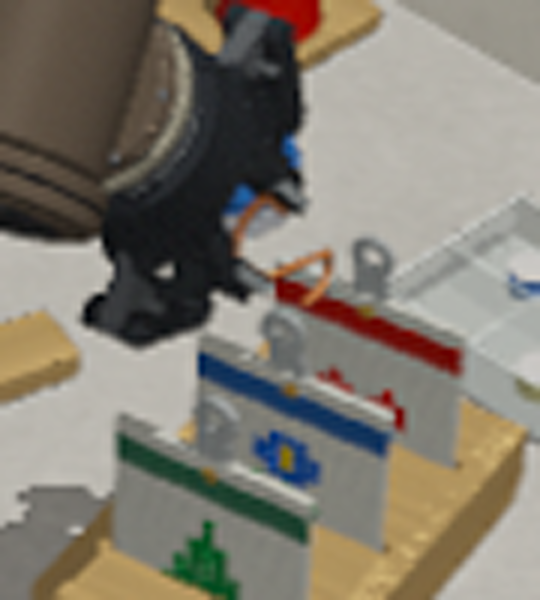

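View pics/top_5c.png

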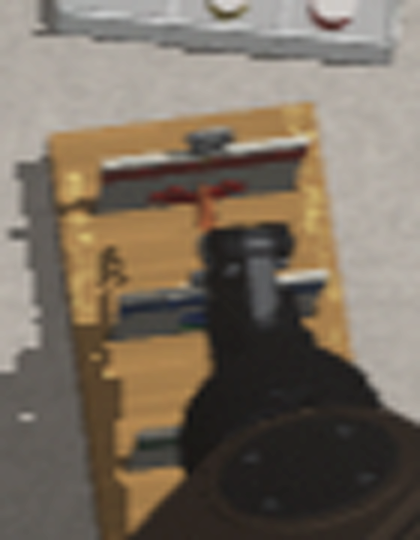

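Run:
```python
from look import *
s=get_state();H=hookworld(s)
print("tip",H[-1],proj("side",H[-1]),"-20PX",proj("side",H[-1]-.02*PX),"hole",proj("side",HOLE))
a=cv2.imread("pics/side_5.png")[236:268,343:375]
o=cv2.resize(a,None,fx=16,fy=16,interpolation=0)
b=o.copy()
for q in proj("side",H)[-90:]: cv2.circle(b,tuple(int((t-z+.5)*16) for t,z in zip(q,(343,236))),1,(0,255,0),-1)
for q,c in((proj("side",H[-1]-.02*PX)[0],(255,0,255)),(proj("side",HOLE)[0],(0,255,255))):cv2.circle(b,tuple(int((t-z+.5)*16) for t,z in zip(q,(343,236))),4,c,1)
cv2.imwrite("pics/z5.png",cv2.resize(np.hstack([o,b]),None,fx=.78,fy=.78,interpolation=3))
```

```text
tip [ 0.62332156 -0.16231022  0.13546265] [[360.24908238 250.22190701]] -20PX [[355.92812102 254.6723016 ]] hole [[355.99631149 254.47683051]]
```

View pics/z5.png

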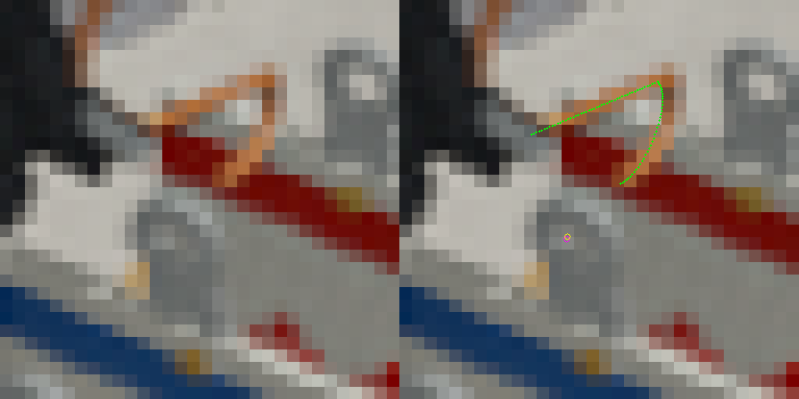

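```bash
cat > tabfit.py <<'E'
from f2 import *
im=cv2.imread("pics/side0.png").astype(float)
g=im[...,1]
def left(row,c0,c1):
    r=g[row,c0:c1]; # bg bright -> tab dark ; half crossing subpixel
    bg=r[:2].mean();mn=r.min();h=(bg+mn)/2
    i=np.nonzero(r<h)[0][0];return c0+i-1+(r[i-1]-h)/(r[i-1]-r[i])
def top(col,r0,r1):
    r=g[r0:r1,col];bg=r[:2].mean();mn=r[:5].min();h=(bg+mn)/2;i=np.nonzero(r<h)[0][0];return r0+i-1+(r[i-1]-h)/(r[i-1]-r[i])
print("red left",[(r,round(left(r,364,374),2)) for r in range(240,247)])
print("blue left",[(r,round(left(r,349,358),2)) for r in range(250,256)])
X,Y,yw=.6057,-.1741,.225
def sil(sx,ph,lean=0,up=4):
    def W(P): return R.from_euler('ZY',[yw,lean]).apply(P)+[X+sx*np.cos(yw),Y+sx*np.sin(yw),.012]
    t=np.linspace(0,np.pi,40);u=np.r_[.010,.010*np.cos(t),-.010];v=np.r_[.0,.028+.010*np.sin(t),.0]
    m=np.zeros((480*8//8,640),float);P=[]
    for d in(-.0015,.0015): P.append(proj("side",W(np.c_[np.full_like(u,d),v*np.sin(ph)+u*np.cos(ph),.097+v*np.cos(ph)-u*np.sin(ph)])))
    return np.vstack(P)
def leftm(P,row):
    h=cv2.convexHull(P.astype(np.float32))[:,0];xs=[]
    for a,b in zip(h,np.roll(h,-1,0)):
        if (a[1]-row)*(b[1]-row)<0: xs.append(a[0]+(b[0]-a[0])*(row-a[1])/(b[1]-a[1]))
    return round(float(min(xs)),2) if xs else None
print("red model",[(r,leftm(sil(.06,0),r)) for r in range(240,247)])
for ph in(.2,.25,.3,.35): print("blue model",ph,[(r,leftm(sil(0,ph),r)) for r in range(250,256)])
E
python3 tabfit.py
```

```text
red left [(240, np.float64(368.45)), (241, np.float64(368.19)), (242, np.float64(368.24)), (243, np.float64(368.4)), (244, np.float64(368.45)), (245, np.float64(368.47)), (246, np.float64(368.48))]
blue left [(250, np.float64(355.51)), (251, np.float64(354.64)), (252, np.float64(353.59)), (253, np.float64(353.15)), (254, np.float64(352.74)), (255, np.float64(352.86))]
red model [(240, 367.87), (241, 367.57), (242, 367.5), (243, 367.43), (244, 367.36), (245, 367.29), (246, 367.22)]
blue model 0.2 [(250, None), (251, 354.58), (252, 353.43), (253, 352.89), (254, 352.86), (255, 353.02)]
blue model 0.25 [(250, None), (251, 353.9), (252, 352.84), (253, 352.38), (254, 352.39), (255, 352.6)]
blue model 0.3 [(250, None), (251, 353.29), (252, 352.29), (253, 351.88), (254, 351.92), (255, 352.18)]
blue model 0.35 [(250, None), (251, 352.73), (252, 351.77), (253, 351.4), (254, 351.46), (255, 351.75)]
```

```bash
sed -i 's/^HOLE=.*;PX/HOLE=np.array([.6042,-.1674,.1361]);PX/' go.py; python3 -m crank '[[1,-0.06,0.07,-0.06,0,0,0],[1,0,-0.38,-0.32,0,0,0],[1,0,-0.38,-0.32,0,0,0],[1,0,0,0,0,0,0],[1,0,0,0,0,0,0]]'
cat > chk.py <<'E'
from look import *
def tipinfo():
    s=get_state();H=hookworld(s);d=H[-1]-HOLE
    low=R.from_quat(s["tcp_rot"]).apply(LOW)+s["eef_pos"]-HOLE
    print("tip rel hole: PX %.1f PY %.1f z %.1f mm"%tuple(1e3*np.array([d@PX,d@PY,d[2]])),"low rel: PX %.1f PY %.1f z %.1f"%tuple(1e3*np.array([low@PX,low@PY,low[2]])),"F",np.round(s["contact_force"],2),"along PX",round(float(np.dot(s["contact_force"],PX)),2),"t",s["time"],"open",round(float(s["opening"]),3))
    return s
def zoom(tag,box=(338,232,378,272),f=14):
    s=tipinfo();r=read_camera("side")["color"][:,:,::-1].copy();cv2.imwrite(f"pics/side_{tag}.png",r)
    o=cv2.resize(r[box[1]:box[3],box[0]:box[2]],None,fx=f,fy=f,interpolation=2);cv2.imwrite(f"pics/z_{tag}.png",o)
E
python3 -c "
from chk import *
zoom('6')"
```

```text
time: 9.1
eef_pos: [0.5689, -0.1751, 0.2041]
tcp_rot: [0.586, 0.735, 0.267, 0.212]
contact_force: [0.5, -0.0, -0.3]
opening: 0.326
tip rel hole: PX 9.1 PY 0.5 z -1.1 mm low rel: PX 12.9 PY 0.5 z 9.3 F [ 0.49 -0.01 -0.34] along PX 0.47 t 9.1 open 0.326
```

View pics/z_6.png

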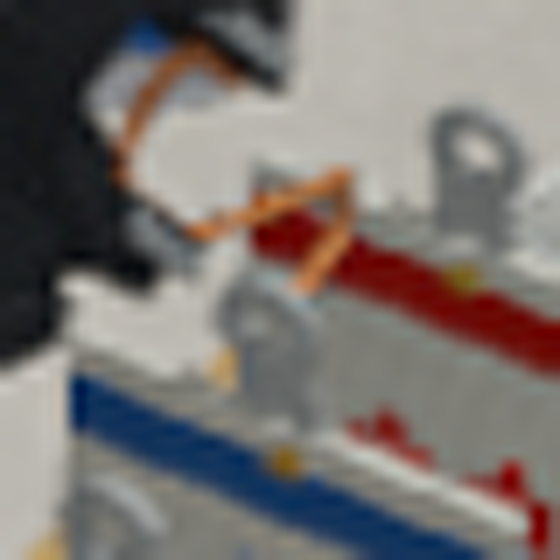

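```bash
for i in 1 2 3; do python3 -m crank '[[1,0,0,0,0,0,0]]' >/dev/null; python3 -c "
from chk import *
tipinfo()"; done
```

```text
tip rel hole: PX 9.4 PY 0.5 z -1.0 mm low rel: PX 13.2 PY 0.5 z 9.3 F [-0.11 -0.15 -0.17] along PX -0.14 t 9.25 open 0.327
tip rel hole: PX 9.4 PY 0.6 z -1.0 mm low rel: PX 13.2 PY 0.6 z 9.3 F [-0.67 -0.4   0.11] along PX -0.74 t 9.35 open 0.326
tip rel hole: PX 9.4 PY 0.6 z -1.1 mm low rel: PX 13.2 PY 0.6 z 9.3 F [ 0.53  0.02 -0.85] along PX 0.52 t 9.45 open 0.328
```

```bash
python3 -m crank '[[1,-0.05,0.08,-0.10,0,0,0],[1,0,0,0,0,0,0],[1,0,0,0,0,0,0]]' >/dev/null; python3 -c "
from chk import *
tipinfo()"; python3 -m crank '[[1,0,-0.15,-0.13,0,0,0],[1,0,-0.15,-0.13,0,0,0],[1,0,-0.15,-0.13,0,0,0],[1,0,0,0,0,0,0],[1,0,0,0,0,0,0]]'
python3 -c "
from chk import *
zoom('7')"
```

```text
tip rel hole: PX 9.4 PY 0.0 z 0.4 mm low rel: PX 13.2 PY 0.0 z 10.7 F [-0.76 -0.4  -0.72] along PX -0.83 t 9.75 open 0.325
time: 10.25
eef_pos: [0.5633, -0.1768, 0.2055]
tcp_rot: [0.586, 0.735, 0.267, 0.212]
contact_force: [-0.2, 0.2, -0.1]
opening: 0.326
tip rel hole: PX 3.3 PY 0.1 z 0.3 mm low rel: PX 7.1 PY 0.0 z 10.7 F [-0.19  0.22 -0.06] along PX -0.13 t 10.25 open 0.326
```

View pics/z_7.png

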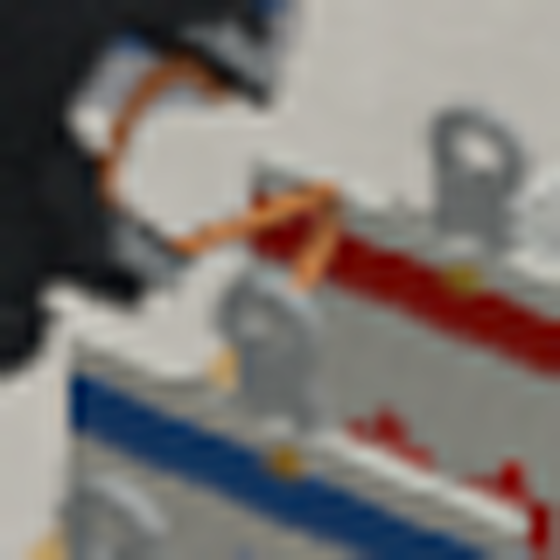

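```bash
python3 -m crank '[[1,0,-0.12,-0.10,0,0,0],[1,0,-0.12,-0.10,0,0,0],[1,0,-0.12,-0.10,0,0,0],[1,0,0,0,0,0,0],[1,0,0,0,0,0,0]]'
python3 -c "
from chk import *
zoom('8')"
```

```text
time: 10.8
eef_pos: [0.5588, -0.1779, 0.2055]
tcp_rot: [0.586, 0.735, 0.267, 0.212]
contact_force: [-0.3, -0.3, 0.1]
opening: 0.326
tip rel hole: PX -1.3 PY 0.1 z 0.3 mm low rel: PX 2.4 PY 0.1 z 10.7 F [-0.26 -0.27  0.14] along PX -0.31 t 10.8 open 0.326
```

View pics/z_8.png

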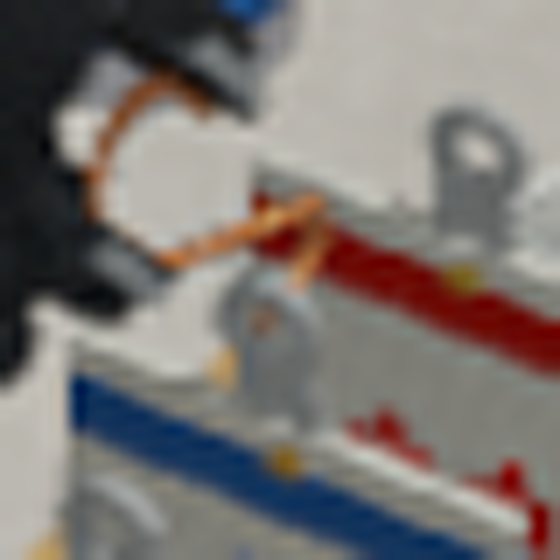

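```bash
python3 -m crank '[[1,0,-0.10,-0.08,0,0,0],[1,0,-0.10,-0.08,0,0,0],[1,0,-0.10,-0.08,0,0,0],[1,0,0,0,0,0,0],[1,0,0,0,0,0,0]]'
python3 -c "
from chk import *
zoom('9')"
```

```text
time: 11.35
eef_pos: [0.555, -0.1787, 0.2053]
tcp_rot: [0.586, 0.735, 0.267, 0.212]
contact_force: [-0.3, 0.4, -0.7]
opening: 0.327
tip rel hole: PX -5.2 PY 0.1 z 0.2 mm low rel: PX -1.4 PY 0.0 z 10.5 F [-0.33  0.45 -0.74] along PX -0.23 t 11.35 open 0.327
```

View pics/z_9.png

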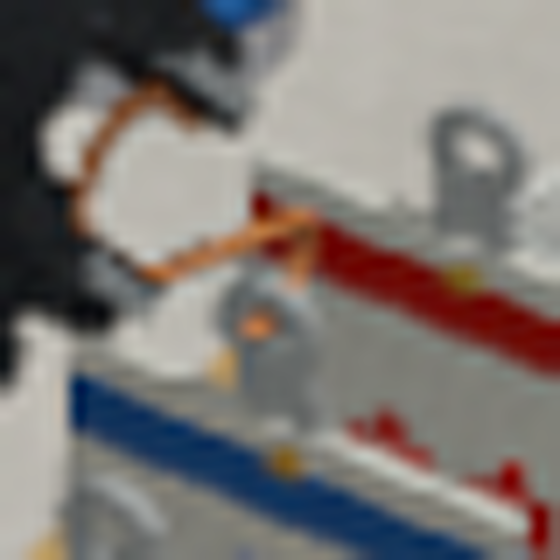

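```bash
python3 -m crank '[[1,0,0.53,0.02,4,0,0],[1,0,0.53,0.02,4,0,0],[1,0,0.53,0.02,4,0,0],[1,0,0.53,0.02,4,0,0],[1,0,0,0,0,0,0]]'; python3 -c "
from chk import *
tipinfo()"
python3 -m crank '[[1,0,0.53,0.02,4,0,0],[1,0,0.53,0.02,4,0,0],[1,0,0.53,0.02,4,0,0],[1,0,0,0,0,0,0],[1,0,0,0,0,0,0]]'
python3 -c "
from chk import *
zoom('10')"
```

```text
time: 11.9
eef_pos: [0.5744, -0.1747, 0.2182]
tcp_rot: [0.609, 0.766, 0.163, 0.13]
contact_force: [0.3, 0.4, -0.8]
opening: 0.324
tip rel hole: PX -6.0 PY -0.4 z 3.3 mm low rel: PX 0.5 PY -0.4 z 12.2 F [ 0.29  0.38 -0.83] along PX 0.36 t 11.9 open 0.324
time: 12.4
eef_pos: [0.587, -0.171, 0.2205]
tcp_rot: [0.619, 0.778, 0.082, 0.064]
contact_force: [-0.0, -0.1, -0.3]
opening: 0.325
tip rel hole: PX -10.0 PY 0.6 z 2.2 mm low rel: PX -1.8 PY 0.6 z 9.6 F [-0.01 -0.11 -0.26] along PX -0.04 t 12.4 open 0.325
```

View pics/z_10.png

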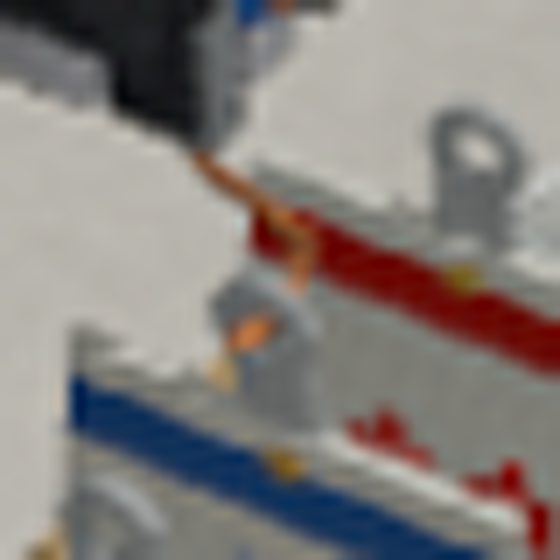

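```bash
python3 -m crank '[[1,-0.02,0.53,-0.03,4,0,0],[1,-0.02,0.53,-0.03,4,0,0],[1,-0.02,0.53,-0.03,4,0,0],[1,0,0,0,0,0,0],[1,0,0,0,0,0,0]]'
python3 -c "
from chk import *
zoom('11')
need([0,0,0],.225,0)"
```

```text
time: 12.95
eef_pos: [0.602, -0.1683, 0.2236]
tcp_rot: [0.623, 0.782, 0.0, -0.002]
contact_force: [-0.4, 0.2, -1.3]
opening: 0.328
tip rel hole: PX -12.0 PY -0.2 z 5.5 mm low rel: PX -2.4 PY -0.2 z 11.0 F [-0.39  0.2  -1.29] along PX -0.34 t 12.95 open 0.328
t 13.0 pos [ 0.6018 -0.1684  0.2237] F [ 0.24  0.45 -0.18] open 0.323 q [-0.44  0.2   1.73  0.    1.22 -0.66]
need shift cm(tool, current axes) [ 29.81 -54.85  22.54] turn deg [-0.09 -0.15  0.03]
```

View pics/z_11.png

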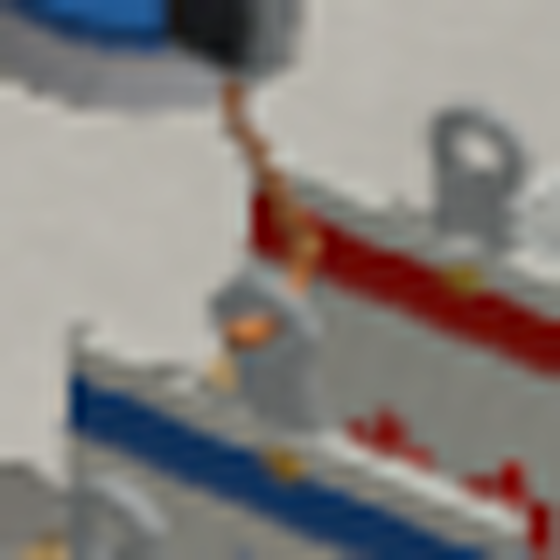

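```bash
python3 -m crank '[[1,0,0.1,-0.2,0,0,0],[1,0,0.1,-0.1,0,0,0],[1,0,0,0,0,0,0]]'; python3 -c "
from chk import *
tipinfo()"
python3 -m crank '[[1,-0.1,0,-0.1,0,0,0],[1,-0.1,0,-0.1,0,0,0],[1,-0.1,0,-0.1,0,0,0],[1,0,0,0,0,0,0]]'
python3 -c "
from chk import *
zoom('12')"
```

```text
time: 13.3
eef_pos: [0.6042, -0.168, 0.2271]
tcp_rot: [0.623, 0.782, -0.0, -0.001]
contact_force: [0.1, -0.1, -2.1]
opening: 0.325
tip rel hole: PX -9.8 PY -0.4 z 9.1 mm low rel: PX -0.3 PY -0.4 z 14.5 F [ 0.06 -0.12 -2.1 ] along PX 0.03 t 13.3 open 0.325
time: 13.7
eef_pos: [0.6054, -0.1711, 0.2305]
tcp_rot: [0.623, 0.782, -0.0, -0.001]
contact_force: [-0.7, 0.4, -2.0]
opening: 0.327
tip rel hole: PX -9.3 PY -3.8 z 12.4 mm low rel: PX 0.2 PY -3.8 z 17.9 F [-0.66  0.43 -1.96] along PX -0.55 t 13.7 open 0.327
```

View pics/z_12.png

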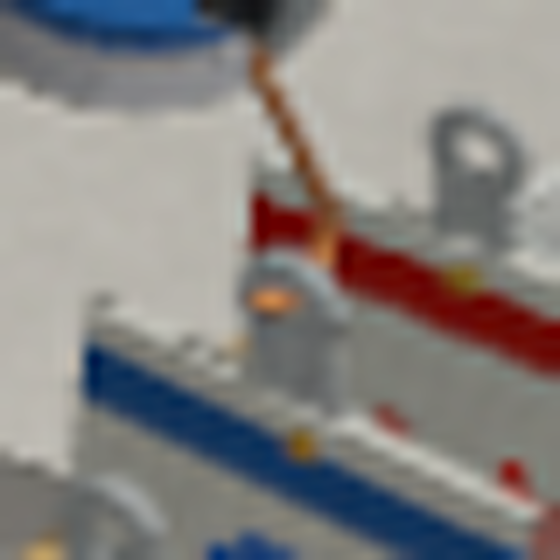

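```bash
python3 -m crank '[[1,-0.12,0,-0.15,0,0,0],[1,-0.12,0,-0.15,0,0,0],[1,-0.12,0,-0.15,0,0,0],[1,-0.12,0,-0.15,0,0,0],[1,-0.12,0,-0.15,0,0,0]]'
python3 -m crank '[[1,0,0,0,0,0,0],[1,0,0,0,0,0,0]]'
python3 -c "
from chk import *
zoom('13',(330,215,390,310),6.2)"
```

```text
time: 14.25
eef_pos: [0.6068, -0.1769, 0.2381]
tcp_rot: [0.623, 0.782, -0.0, -0.001]
contact_force: [-0.1, 0.3, -2.4]
opening: 0.328
time: 14.45
eef_pos: [0.6067, -0.1768, 0.2379]
tcp_rot: [0.623, 0.782, -0.0, -0.001]
contact_force: [0.1, 0.3, -3.0]
opening: 0.325
tip rel hole: PX -9.4 PY -9.6 z 19.8 mm low rel: PX 0.2 PY -9.6 z 25.3 F [ 0.1   0.33 -2.96] along PX 0.18 t 14.45 open 0.325
```

View pics/z_13.png

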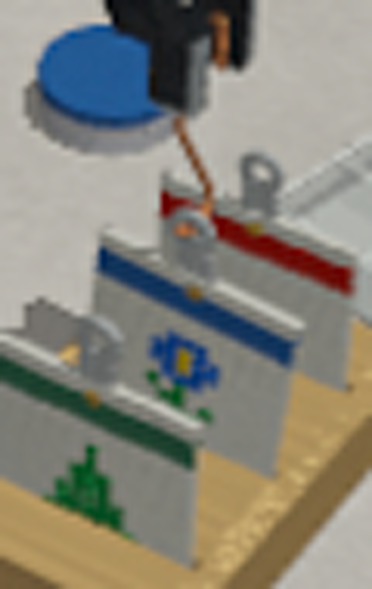

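```bash
python3 -m crank '[[1,0,0,-0.3,0,0,0],[1,0,0,-0.4,0,0,0],[1,0,0,-0.4,0,0,0],[1,0,0,-0.4,0,0,0],[1,0,0,-0.4,0,0,0]]'
python3 -m crank '[[1,0,0,-0.4,0,0,0],[1,0,0,-0.4,0,0,0],[1,0,0,-0.4,0,0,0],[1,0,0,-0.4,0,0,0],[1,0,0,-0.3,0,0,0]]'
python3 -c "
from chk import *
zoom('14',(330,190,390,310),4.9)"
```

```text
time: 15.0
eef_pos: [0.6068, -0.1768, 0.2575]
tcp_rot: [0.623, 0.782, -0.0, -0.001]
contact_force: [-0.3, -0.7, -3.0]
opening: 0.327
time: 15.5
eef_pos: [0.6069, -0.1768, 0.2763]
tcp_rot: [0.623, 0.782, -0.0, -0.001]
contact_force: [-0.3, -0.2, -2.4]
opening: 0.325
tip rel hole: PX -9.2 PY -9.6 z 58.3 mm low rel: PX 0.4 PY -9.6 z 63.7 F [-0.25 -0.18 -2.38] along PX -0.29 t 15.5 open 0.325
```

View pics/z_14.png

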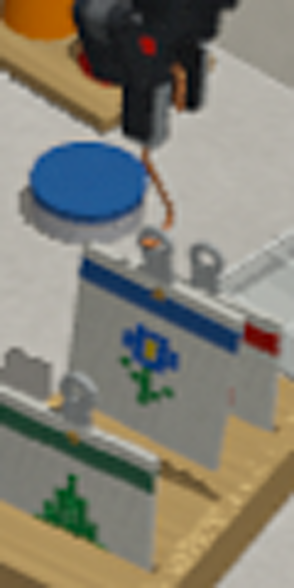

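```bash
python3 -m crank '[[1,0,0,-1,0,0,0],[1,0,0,-2,0,0,0],[1,0,0,-2.5,0,0,0],[1,0,0,-2.5,0,0,0],[1,0,0,-2,0,0,0]]'
python3 -m crank '[[1,0,0,-1.2,0,0,0],[1,0,0,-0.3,0,0,0]]'
python3 - <<'E'
from chk import *
tipinfo()
plan([.47,-.02,.39],0,0,10)
E
```

```text
time: 16.05
eef_pos: [0.6072, -0.177, 0.3784]
tcp_rot: [0.623, 0.782, -0.0, -0.0]
contact_force: [-0.2, 0.3, -2.4]
opening: 0.324
time: 16.25
eef_pos: [0.6075, -0.1771, 0.3933]
tcp_rot: [0.623, 0.782, 0.0, 0.001]
contact_force: [-0.8, 0.7, -2.8]
opening: 0.323
tip rel hole: PX -8.4 PY -10.2 z 175.2 mm low rel: PX 1.1 PY -10.2 z 180.7 F [-0.78  0.73 -2.81] along PX -0.6 t 16.25 open 0.323
t 16.25 pos [ 0.6075 -0.1771  0.3933] F [-0.78  0.73 -2.81] open 0.323 q [-0.44  0.12  1.51 -0.    1.51 -0.67]
need shift cm(tool, current axes) [18.39 -9.88  0.31] turn deg [ 0.05  0.04 12.94]
[1.84, -0.99, 0.03, 0.0, 0.0, 1.29]
[1.82, -1.03, 0.03, 0.0, 0.0, 1.29]
[1.79, -1.07, 0.03, 0.0, 0.0, 1.29]
[1.77, -1.11, 0.03, 0.0, 0.0, 1.29]
[1.74, -1.15, 0.03, 0.0, 0.0, 1.29]
[1.72, -1.19, 0.03, 0.0, 0.0, 1.29]
[1.69, -1.23, 0.03, 0.0, 0.0, 1.29]
[1.66, -1.27, 0.03, 0.0, 0.0, 1.29]
[1.63, -1.3, 0.03, 0.0, 0.0, 1.29]
[1.6, -1.34, 0.03, 0.0, 0.0, 1.29]
```

```bash
python3 -m crank '[[1,0.5,-0.3,0,0,0,0.5],[1,1,-0.5,0,0,0,0.8],[1,1.5,-0.8,0,0,0,1],[1,1.8,-1,0,0,0,1.2],[1,1.8,-1,0,0,0,1.2]]' && python3 -m crank '[[1,1.8,-1,0,0,0,1.2],[1,1.8,-1.1,0,0,0,1.2],[1,1.8,-1.1,0,0,0,1.2],[1,1.7,-1.1,0,0,0,1.2],[1,1.6,-1,0,0,0,1.2]]' && python3 -m crank '[[1,1.3,-0.8,0,0,0,1.2],[1,1,-0.6,0,0,0,1],[1,0.5,-0.3,0,0,0,0.7]]'
python3 - <<'E'
from chk import *
look("15",False,(250,100,400,260),(150,120,350,320),3.6)
plan([.507,.1425,.305],-.24,0,10)
E
```

```text
time: 16.75
eef_pos: [0.5577, -0.1177, 0.3892]
tcp_rot: [0.655, 0.756, -0.001, -0.003]
contact_force: [-0.1, 0.6, -2.8]
opening: 0.323
time: 17.25
eef_pos: [0.4958, -0.0365, 0.3897]
tcp_rot: [0.694, 0.72, -0.001, -0.002]
contact_force: [0.6, 0.1, -3.0]
opening: 0.325
time: 17.55
eef_pos: [0.4784, -0.0089, 0.3901]
tcp_rot: [0.711, 0.703, -0.001, -0.002]
contact_force: [-1.1, 0.5, -2.3]
opening: 0.327
t 17.65 pos [ 0.479  -0.0094  0.3905] F [ 0.3  -0.39 -3.1 ] open 0.325 q [-0.23 -0.23  1.85  0.    1.53 -0.22]
need shift cm(tool, current axes) [15.21  2.67  8.56] turn deg [-0.21 -0.05 13.14]
[1.52, 0.27, 0.86, -0.02, -0.01, 1.31]
[1.53, 0.23, 0.86, -0.02, -0.01, 1.31]
[1.53, 0.2, 0.86, -0.02, -0.01, 1.31]
[1.54, 0.16, 0.86, -0.02, -0.01, 1.31]
[1.54, 0.13, 0.86, -0.02, -0.01, 1.31]
[1.54, 0.09, 0.86, -0.02, -0.01, 1.31]
[1.54, 0.05, 0.86, -0.02, -0.01, 1.31]
[1.54, 0.02, 0.86, -0.02, -0.01, 1.31]
[1.54, -0.02, 0.86, -0.02, -0.01, 1.31]
[1.54, -0.05, 0.86, -0.02, -0.01, 1.31]
```

View pics/side_15c.png

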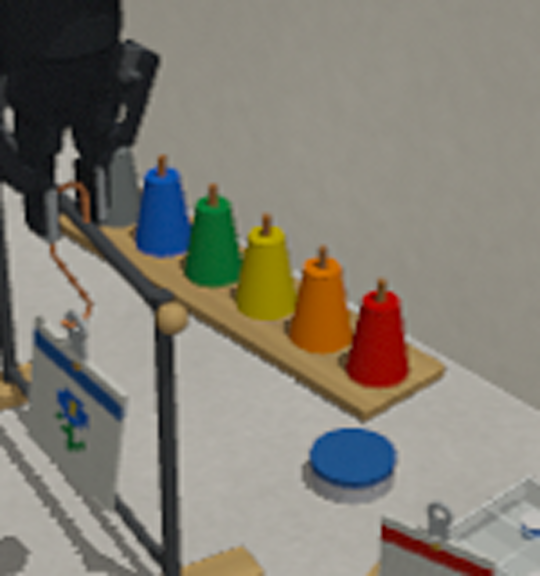

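```bash
python3 -m crank '[[1,0.5,0.1,0.3,0,0,0.6],[1,1,0.2,0.7,0,0,1],[1,1.5,0.2,0.9,0,0,1.3],[1,1.7,0.2,0.9,0,0,1.4],[1,1.7,0.2,0.9,0,0,1.4]]' && python3 -m crank '[[1,1.7,0.1,1.0,0,0,1.4],[1,1.7,0.1,1.0,0,0,1.4],[1,1.7,0.1,1.0,0,0,1.4],[1,1.5,0,1.0,0,0,1.2],[1,1.1,0,0.8,0,0,1]]' && python3 -m crank '[[1,0.6,0,0.5,0,0,0.7],[1,0.3,0,0.2,0,0,0.3],[1,0,0,0,0,0,0],[1,0,0,0,0,0,0]]'
python3 - <<'E'
from chk import *
look("16",False,(200,100,320,260),(150,120,350,320),3.6)
H=np.array([.5943,.1213,.2605]);SX=np.array([.972,-.235,0])
plan(H+[0,0,.038]-.05*SX,-.24,0,1)
plan(H+[0,0,.038],-.24,0,1)
E
```

```text
time: 18.15
eef_pos: [0.4924, 0.0536, 0.3534]
tcp_rot: [0.746, 0.666, -0.001, -0.001]
contact_force: [-0.5, -0.1, -2.9]
opening: 0.324
time: 18.65
eef_pos: [0.507, 0.1296, 0.3049]
tcp_rot: [0.782, 0.624, -0.001, -0.002]
contact_force: [0.2, -0.6, -1.7]
opening: 0.325
time: 19.05
eef_pos: [0.5091, 0.1372, 0.2998]
tcp_rot: [0.787, 0.617, -0.001, -0.001]
contact_force: [1.4, 0.1, -2.5]
opening: 0.323
t 19.15 pos [0.5091 0.1371 0.3   ] F [-0.99 -0.79 -2.71] open 0.325 q [ 0.07 -0.08  1.88  0.    1.34  0.31]
need shift cm(tool, current axes) [0.48 3.65 0.15] turn deg [-0.08 -0.   -0.04]
[0.48, 3.65, 0.15, -0.08, -0.0, -0.04]
t 19.15 pos [0.5091 0.1371 0.3   ] F [-0.99 -0.79 -2.71] open 0.325 q [ 0.07 -0.08  1.88  0.    1.34  0.31]
need shift cm(tool, current axes) [0.5  8.65 0.14] turn deg [-0.08 -0.   -0.04]
[0.5, 8.65, 0.14, -0.08, -0.0, -0.04]
```

View pics/side_16c.png

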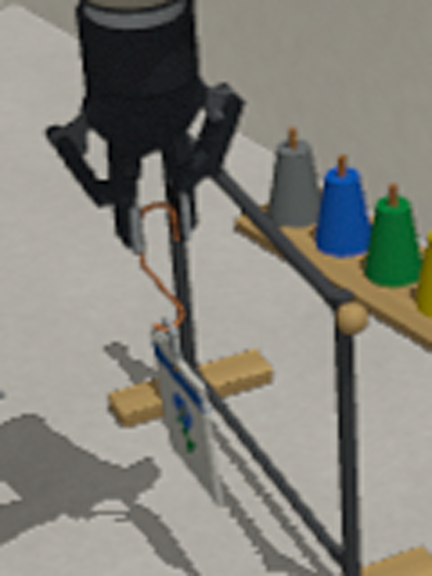

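```bash
python3 -m crank '[[1,0.1,0.5,0.1,0,0,0],[1,0.1,1.0,0,0,0,0],[1,0.1,1.3,0,0,0,0],[1,0.1,1.4,0,0,0,0],[1,0.1,1.4,0,0,0,0]]' && python3 -m crank '[[1,0,1.3,0,0,0,0],[1,0,0.9,0,0,0,0],[1,0,0.5,0,0,0,0],[1,0,0.3,0,0,0,0],[1,0,0,0,0,0,0]]'
python3 - <<'E'
from chk import *
look("17",False,(220,100,340,260),(150,120,350,320),3.6)
H=np.array([.5943,.1213,.2605])
plan(H,-.24,0,1)
E
```

```text
time: 19.65
eef_pos: [0.5661, 0.1288, 0.2982]
tcp_rot: [0.787, 0.617, -0.0, -0.001]
contact_force: [1.4, -0.6, -2.4]
opening: 0.322
time: 20.15
eef_pos: [0.5937, 0.1221, 0.2981]
tcp_rot: [0.787, 0.617, -0.001, -0.001]
contact_force: [-0.6, 0.4, -2.8]
opening: 0.331
t 20.25 pos [0.5934 0.1222 0.2983] F [-0.48 -1.26 -2.62] open 0.322 q [0.04 0.1  1.7  0.   1.34 0.28]
need shift cm(tool, current axes) [-0.07  0.12  3.78] turn deg [-0.15 -0.02  0.  ]
[-0.07, 0.12, 3.78, -0.15, -0.02, 0.0]
```

View pics/side_17c.png

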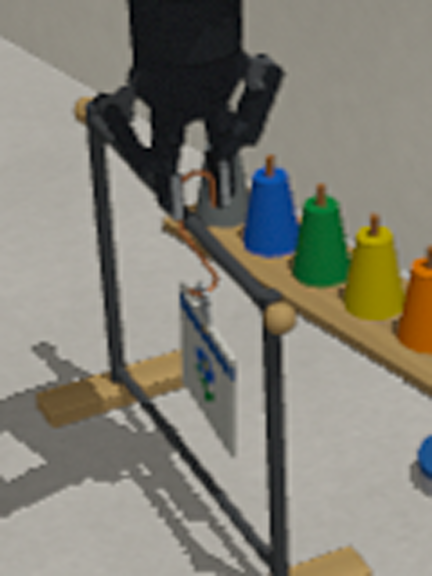

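```bash
python3 -m crank '[[1,0,0.1,0.4,0,0,0],[1,0,0,0.7,0,0,0],[1,0,0,0.7,0,0,0],[1,0,0,0.7,0,0,0],[1,0,0,0.5,0,0,0]]' && python3 -m crank '[[1,0,0,0.3,0,0,0],[1,0,0,0.2,0,0,0],[1,0,0,0,0,0,0],[1,0,0,0,0,0,0]]'
python3 - <<'E'
from chk import *
H=np.array([.5943,.1213,.2605])
plan(H,-.24,0,1)
E
```

```text
time: 20.75
eef_pos: [0.5941, 0.1219, 0.2668]
tcp_rot: [0.787, 0.617, -0.001, -0.002]
contact_force: [-0.4, 0.1, -2.9]
opening: 0.324
time: 21.15
eef_pos: [0.5946, 0.1218, 0.2635]
tcp_rot: [0.787, 0.617, -0.0, -0.001]
contact_force: [0.4, 0.2, -2.2]
opening: 0.324
t 21.15 pos [0.5946 0.1218 0.2635] F [ 0.43  0.24 -2.16] open 0.324 q [0.03 0.13 1.73 0.   1.28 0.27]
need shift cm(tool, current axes) [-0.06 -0.02  0.3 ] turn deg [-0.12 -0.03 -0.02]
[-0.06, -0.02, 0.3, -0.12, -0.03, -0.02]
```

```bash
for z in 1 2 3 4; do :; done; python3 -m crank '[[1,0,0,0.1,0,0,0],[1,0,0,0.05,0,0,0],[1,0,0,0,0,0,0]]'; python3 -m crank '[[1,0,0,0.05,0,0,0],[1,0,0,0.05,0,0,0],[1,0,0,0,0,0,0]]';python3 -m crank '[[1,0,0,0.05,0,0,0],[1,0,0,0,0,0,0]]'
python3 - <<'E'
from chk import *
look("18",False,(220,100,340,260),(150,120,350,320),3.6)
H=np.array([.5943,.1213,.2605])
plan(H,-.24,0,1)
E
```

```text
time: 21.45
eef_pos: [0.5945, 0.1219, 0.2618]
tcp_rot: [0.787, 0.617, -0.001, -0.001]
contact_force: [0.3, -0.4, -3.1]
opening: 0.324
time: 21.75
eef_pos: [0.5945, 0.1218, 0.2607]
tcp_rot: [0.787, 0.617, -0.001, -0.001]
contact_force: [0.5, 0.7, -2.6]
opening: 0.322
time: 21.95
eef_pos: [0.5946, 0.1219, 0.2605]
tcp_rot: [0.787, 0.617, -0.0, -0.001]
contact_force: [0.0, -0.1, -1.2]
opening: 0.326
t 22.05 pos [0.5945 0.1219 0.2605] F [-1.05  0.47 -1.43] open 0.321 q [0.03 0.13 1.74 0.   1.28 0.27]
need shift cm(tool, current axes) [-0.06 -0.01 -0.  ] turn deg [-0.13 -0.03 -0.01]
[-0.06, -0.01, -0.0, -0.13, -0.03, -0.01]
```

View pics/side_18c.png

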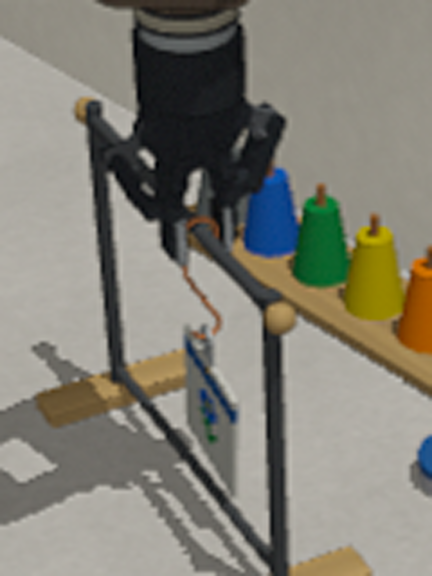

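```bash
python3 -m crank '[[1,0,0,0.03,0,0,0],[1,0,0,0,0,0,0],[1,0,0,0,0,0,0]]'; python3 -m crank '[[1,0,0,0.02,0,0,0],[1,0,0,0,0,0,0]]'; python3 -m crank '[[1,0,0,0,0,0,0]]'
```

```text
time: 22.35
eef_pos: [0.5946, 0.1218, 0.2604]
tcp_rot: [0.787, 0.617, -0.0, -0.001]
contact_force: [-1.0, -1.1, 1.5]
opening: 0.326
time: 22.55
eef_pos: [0.5946, 0.1219, 0.2603]
tcp_rot: [0.787, 0.617, -0.0, -0.001]
contact_force: [-1.6, -0.7, 2.7]
opening: 0.327
time: 22.65
eef_pos: [0.5946, 0.1219, 0.2603]
tcp_rot: [0.787, 0.617, -0.0, -0.001]
contact_force: [-1.7, 0.3, 2.2]
opening: 0.323
```

```bash
python3 -m crank '[[1,0,0,-0.03,0,0,0],[1,0,0,0,0,0,0]]' 20; python3 -m crank '[[0.33,0,0,0,0,0,0],[0.28,0,0,0,0,0,0],[0.22,0,0,0,0,0,0],[0.15,0,0,0,0,0,0],[0.0,0,0,0,0,0,0]]';python3 -m crank '[[-0.5,0,0,0,0,0,0],[-1,0,0,0,0,0,0],[-1,0,0,0,0,0,0],[-1,0,0,0,0,0,0]]'
python3 - <<'E'
from chk import *
look("19",False,(220,100,340,260),(150,120,350,320),3.6)
tipinfo()
E
```

```text
time: 22.85
eef_pos: [0.5946, 0.1218, 0.2603]
tcp_rot: [0.787, 0.617, -0.0, -0.001]
contact_force: [-0.4, -0.2, 2.9]
opening: 0.323
time: 23.35
eef_pos: [0.5944, 0.1218, 0.2596]
tcp_rot: [0.787, 0.617, -0.001, -0.001]
contact_force: [0.8, 0.2, 0.7]
opening: 0.5
time: 23.75
eef_pos: [0.5945, 0.1219, 0.26]
tcp_rot: [0.787, 0.617, -0.001, -0.001]
contact_force: [-0.2, 0.4, -0.9]
opening: 0.999
tip rel hole: PX 46.4 PY 288.5 z 41.9 mm low rel: PX 54.9 PY 284.2 z 47.4 F [ 0.11  1.11 -0.67] along PX 0.36 t 23.85 open 0.997
```

View pics/side_19c.png

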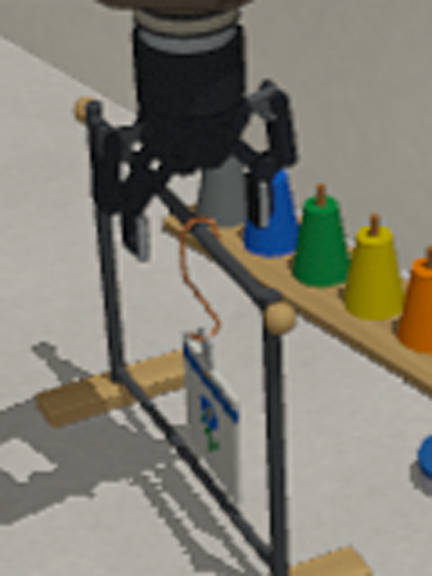

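Free and hanging. Retract straight up, then watch for swing.

```bash
python3 -m crank '[[-1,0,0,-1,0,0,0],[-1,0,0,-2.5,0,0,0],[-1,0,0,-3.5,0,0,0],[-1,0,0,-3.5,0,0,0],[-1,0,0,-2,0,0,0]]' && python3 -m crank '[[-1,0,-3,0,0,0,0],[-1,0,-3,0,0,0,0],[-1,0,-3,0,0,0,0],[-1,0,-3,0,0,0,0],[-1,0,0,0,0,0,0]]'
python3 - <<'E'
from chk import *
look("20",False,(220,100,340,260),(150,120,350,320),3.6)
E
python3 -m crank '[[-1,0,0,0,0,0,0],[-1,0,0,0,0,0,0],[-1,0,0,0,0,0,0],[-1,0,0,0,0,0,0],[-1,0,0,0,0,0,0]]' >/dev/null
python3 - <<'E'
from chk import *
look("21",False,(220,100,340,260),(150,120,350,320),3.6)
for n in("side","top"):
    a=cv2.imread(f"pics/{n}_20.png").astype(int);b=cv2.imread(f"pics/{n}_21.png").astype(int);d=abs(a-b).max(2);print(n,(d>15).sum(),(d>40).sum())
print(get_state()["time"])
E
```

```text
time: 24.35
eef_pos: [0.5954, 0.1218, 0.39]
tcp_rot: [0.787, 0.617, 0.002, 0.001]
contact_force: [0.1, 0.0, -0.3]
opening: 1.001
time: 24.85
eef_pos: [0.4759, 0.1512, 0.387]
tcp_rot: [0.786, 0.618, 0.0, -0.001]
contact_force: [0.9, 0.1, 0.3]
opening: 0.999
side 2821 1032
top 988 143
25.55
```

View pics/side_21c.png

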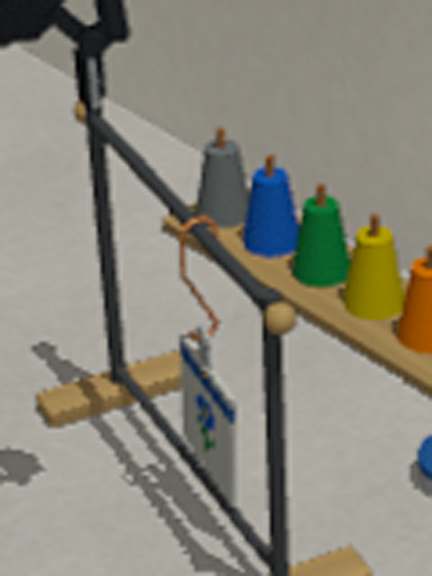

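View pics/top_21c.png

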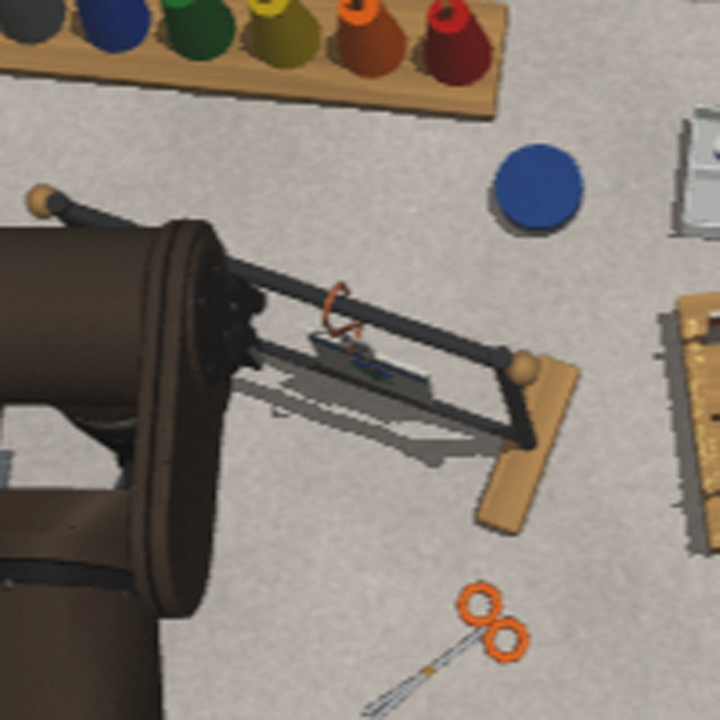

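View pics/side_21.png

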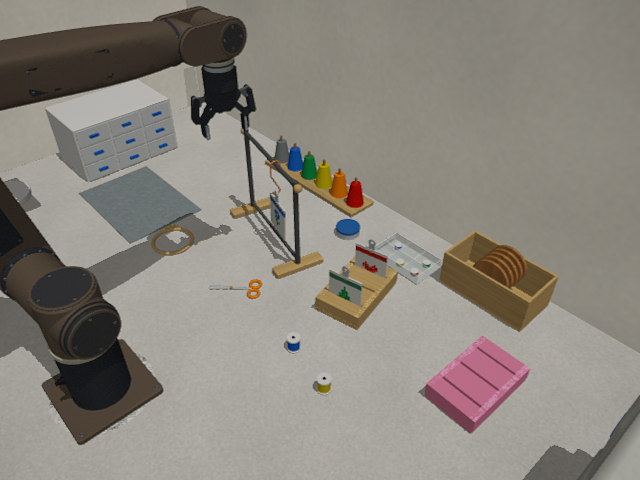

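```bash
cat > sw.py <<'E'
from chk import *
import glob
r=read_camera("side")["color"].astype(int)[150:250,258:294];t=read_camera("top")["color"].astype(int)[190:240,232:275]
try:
    p=np.load("sw.npz");print(get_state()["time"],abs(p["r"]-r).max(),(abs(p["r"]-r).max(2)>8).sum(),abs(p["t"]-t).max(),(abs(p["t"]-t).max(2)>8).sum())
except FileNotFoundError: pass
np.savez("sw.npz",r=r,t=t)
E
python3 sw.py; for i in 1 2 3 4 5 6 7; do python3 -m crank '[[-1,0,0,0,0,0,0],[-1,0,0,0,0,0,0],[-1,0,0,0,0,0,0]]' >/dev/null; python3 sw.py; done
```

```text
26.05 30 14 10 1
26.45 19 9 2 0
26.85 11 3 2 0
27.25 14 4 2 0
27.65 14 5 2 0
28.05 13 8 2 0
28.45 12 3 3 0
```

```bash
for i in $(seq 14); do python3 -m crank '[[-1,0,0,0,0,0,0],[-1,0,0,0,0,0,0],[-1,0,0,0,0,0,0],[-1,0,0,0,0,0,0],[-1,0,0,0,0,0,0]]' >/dev/null; done; python3 sw.py; for i in 1 2 3 4 5; do python3 -m crank '[[-1,0,0,0,0,0,0],[-1,0,0,0,0,0,0],[-1,0,0,0,0,0,0]]' >/dev/null; python3 sw.py; done
```

```text
35.55 9 3 2 0
35.95 8 0 3 0
36.35 12 3 2 0
36.75 16 3 2 0
37.15 15 3 2 0
37.55 12 3 2 0
```

```bash
for i in $(seq 20); do python3 -m crank '[[-1,0,0,0,0,0,0],[-1,0,0,0,0,0,0],[-1,0,0,0,0,0,0],[-1,0,0,0,0,0,0],[-1,0,0,0,0,0,0]]' >/dev/null; done; python3 sw.py
python3 - <<'E'
from chk import *
F=[]
for i in range(8): F.append(read_camera("side")["color"].astype(int))
F=np.array(F);s=F.max(0)-F.min(0);s=s.max(2)
print("plate",s[190:245,262:290].max(),"hook",s[155:195,264:286].max(),"red static",s[240:275,350:392].max(),"post/rail",s[185:262,290:305].max())
print(get_state()["time"], [s2[190:245,262:290].max() for s2 in abs(F[1:]-F[:-1]).max(3)])
E
```

```text
47.65 25 5 2 0
plate 17 hook 5 red static 13 post/rail 6
48.05 [np.int64(14), np.int64(7), np.int64(17), np.int64(16), np.int64(7), np.int64(8), np.int64(14)]
```

Run:
```python
from chk import *
look("22",False,(250,140,310,250),(220,170,300,260),5.4)
sign_off()
```

```text
the job is handed in; nothing more can be done
```

View pics/side_22c.png

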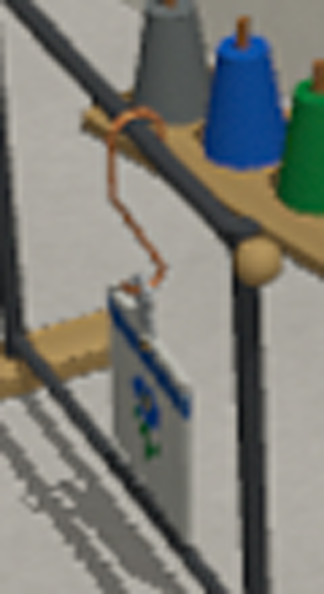

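The blue-banded plate now hangs from the rail on the S-hook, and I handed the job in at about 48 s.

**What I did:** I took the hook off the rail and put its lower end through the tab hole on the first try, with nothing above sensor noise (about 1 N). I lifted the plate straight out; about 3 N hung on the hook. I then lowered the hook onto the bar, where I went slightly too far: the gripper pressed down with about 2–3 N just before I let go. After that I backed the arm well clear.

**Last checks:**
- **Hanging:** the final pictures show the hook seated on the bar and the plate hanging from it, with the gripper away from both.
- **Neighbours:** the red and green plates and the other things on the table look unmoved by eye; I did not measure them.
- **Swing:** it had died down to about camera noise. Pixel values varied by up to 17 on the plate, against 13 on the still red plate and 6 on the rail. A tiny leftover sway can't be fully ruled out.

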